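# Scoop tea balls into the stove pot and cover it

## Task

Take the steel scoop, scoop tea balls out of the bamboo box and tip at least three of them into the pot, handling the tea only with the scoop, never with the fingers, and leaving no ball lying anywhere but in the pot or the box. Then lay the scoop flat in its wooden tray again and set the glass lid gently and squarely on the pot. Leave the two cups and the white pitcher where they stand.

Things in the scene. Friction and masses are not known exactly. Their poses are not given: they have to be found in the camera images.
- box: Open bamboo stock box, fixed, 212 x 96 mm, 40 mm high; inside 200 x 84 mm, walls 6 mm, floor 6 mm thick. Origin under its centre on the table; x along its long side, away from the robot. At the start eight tea balls lie in one layer in its far half (all at box x > 0); the near half is empty, long enough to set the scoop down in.
- ball0: One of eight alike hard pressed-tea balls, dark brown, 24 mm across, 10 g; it rolls and slips easily. Origin at its centre. On the box's floor its centre is 18 mm above the table.
- ball1: One of eight alike hard pressed-tea balls, dark brown, 24 mm across, 10 g; it rolls and slips easily. Origin at its centre.
- ball2: One of eight alike hard pressed-tea balls, dark brown, 24 mm across, 10 g; it rolls and slips easily. Origin at its centre.
- ball3: One of eight alike hard pressed-tea balls, dark brown, 24 mm across, 10 g; it rolls and slips easily. Origin at its centre.
- ball4: One of eight alike hard pressed-tea balls, dark brown, 24 mm across, 10 g; it rolls and slips easily. Origin at its centre.
- ball5: One of eight alike hard pressed-tea balls, dark brown, 24 mm across, 10 g; it rolls and slips easily. Origin at its centre.
- ball6: One of eight alike hard pressed-tea balls, dark brown, 24 mm across, 10 g; it rolls and slips easily. Origin at its centre.
- ball7: One of eight alike hard pressed-tea balls, dark brown, 24 mm across, 10 g; it rolls and slips easily. Origin at its centre.
- scoop: Steel hand scoop, pale wooden handle, about 150 g (mostly the bowl), lying level on its flat bottom in its tray. Origin under the middle of the bowl, +x to the lip, -x to the handle, z up. Bowl 70 mm long (x -35 to 35), 66 mm wide outside, 62 inside, floor 2 mm thick; back wall 34 mm high; side walls 2 mm thick, 30 to 34 mm high at the rear half, sloping down to nothing at the lip.
- scoop_grip (a point): Point to grip on the handle's centre line, at x -87, z 58 mm in the scoop's frame. The handle is a bar 16 mm wide (y), 12 mm thick, from the top of the back wall (x -35, z 28) rising backwards at 30 degrees (0.524 rad) to x -130, z 83. Pinch it across its 16 mm width.
- scoop_bowl (a point): Middle of the scoop's bowl, 14 mm above its underside.
- scoop_lip (a point): Middle of the scoop's open front lip, at the underside (x 35, z 0 mm in the scoop's frame). The floor thins to a sharp edge here, so it slides under balls that are stopped by the box's end wall.
- tray: Shallow dark wooden tray in which the scoop belongs, fixed, 188 x 98 mm, rim 10 mm high, inside 180 x 90 mm, floor 4 mm thick. Origin under its centre, x along its long side. At the start the scoop's origin is about 47 mm towards +x from it, 4 mm up, lip towards the tray's +x, handle over the tray's near half.
- pot: Round black pot on a low round electric tea stove, fixed as one. Origin under the stove's centre. Stove 180 mm across, 42 mm high, steel knob towards -x (not used). Pot 136 mm outside, 128 mm inside, inner floor 47 mm and rim 118 mm above the table; two loop handles reach 94 mm from the axis towards +y and -y at 100 mm height. Open and empty at the start.
- pot_floor (a point): Centre of the pot's inner floor, 47 mm above the table.
- pot_rim (a point): Centre of the pot's mouth, level with the rim, 118 mm above the table.
- lid: Loose glass lid of the pot, 145 mm across, about 250 g, lying right way up on the table. Origin under its centre. Below, a plug 116 mm across and 8 mm deep goes into the pot's 128 mm mouth and the flange above it rests on the rim (the origin then lies 8 mm below the rim). Glass top 15 mm above the origin.
- lid_knob (a point): Point to grip on the lid's axis, 40 mm above the lid's origin, in the black round knob (30 mm across, from 26 to 50 mm above the origin; stem below it 18 mm across).
- cup_a: Small celadon cup, 64 mm across, 42 mm high, loose bystander. Origin under its centre.
- cup_b: Another celadon cup like it, loose bystander. Origin under its centre.
- pitcher: White ceramic pitcher with a small spout and a side handle, 76 mm across, 80 mm high, loose bystander. Origin under its centre.
Things that resemble listed ones, but are neither listed nor needed, are in the scene too. There is more than one size of the lid; the job needs the middle-sized.

How it is judged:
By the outcome, as a careful person would: the job done as asked, in the order asked, and still so for the second after the job is handed in, with the robot touching nothing.
It also fails if it takes over 72 s, if anything falls off the work surface, if the arm or the gripper's body presses on something with over 40 N, if the wrist force passes 120 N, or if a joint passes its speed limit or range.

## Robot

A 6-joint arm with a two-finger parallel gripper is mounted at the origin on the work surface. World frame = base frame: x ahead of the robot, y to its left, z up, the work surface at z = 0. Lengths are in m, angles in rad, forces in N, time in s.
With the tool pointing down it reaches from about 0.375 to 0.9 m from the base axis. Payload 3.1 kg.
Tool frame: the origin (TCP) lies at the very end of the fingers, on their centre line; the grasp point (between the pads) lies 19 mm behind it (manip.grasp_offset is the distance from the TCP to the grasp point, in m); y points along the fingers, z is the direction in which the jaws open and shut, and the axes are right-handed (so a half turn about y gives the same grasp; the last joint's range is limited). The gripper opens to 85 mm and grips with 20 to 120 N. Pads are 22 mm wide; open, the fingers measure 114 mm over their backs; the gripper's body (76 mm by 85 mm) begins 54 mm behind the grasp point. The pads swing forward as they close: fully open they stand 13 mm farther back than shut.
Start: joints at [-1.308, 0.527, 1.433, -0, 1.181, -0.178], TCP at [0.267, -0.565, 0.199] pointing down, gripper open.
Joint ranges: [-3.08, 3.08], [-0.75, 2.2], [0.22, 2.44], [-1.43, 4.57], [0, 2.65], [-2.85, 2.85]. Speed limits (rad/s): [2.79, 2.79, 3.14, 3.14, 3.14, 3.14].

## Interface

Orientations are given as a unit quaternion [x, y, z, w].
In Python, from station import manip gives the robot as it stands.
- The arm moves only by the tool apply_moves, never from a script. Its argument "motion" is a list of rows, each a list of 5 numbers: the finger opening in mm, from 0 to 85.4, then the shift along the tool's x, y, z in units of 30 mm (1.0 is 30 mm), then the turn about the tool's y in units of 10 degrees (1.0 is 10 degrees). In form: [[fingers, x, y, z, twist], ...]. A call has 1 to 12 rows; each row is the pose to reach, as a shift and turn from the pose commanded when the call began, along the tool's axes at that moment; what a row does not reach only later rows make up. A row lasts 1/8 s, in which the tool goes at most 62.5 mm and 10.7 degrees, less where a joint would pass 70% of its speed; a pose out of reach is approached as far as the arm can. A call with a gripper value outside its range is refused whole. The fingers move at their own pace and stop on an object; "squeeze" is the grip in N (left out, the last holds). Time passes only in rows, so rows that repeat a pose let the fingers close. It gives the time, the measured TCP pose, the force and the opening at its end, in the units of the state.
- manip.sense(): the state, without advancing time (a new reading comes with each control period).
- manip.snapshot(name): name is "side" or "top" or "wrist"; returns the picture (384x512x3 uint8, red, green, blue); there is no depth.
- manip.get_calibration(name): a dict with "intrinsics" (3x3 intrinsics, pixels), "dist_coeffs" ([k1, k2, p1, p2, k3] as OpenCV has them; the pictures are not rectified), "extrinsics" (4x4, takes a point from camera to world coordinates). Camera axes: x right, y up, looking along -z (the intrinsics and any distortion apply to the point x, -y, -z); pixel columns grow to the right and rows downward; lengths in m; the calibration is good to about 2 mm. A picture is of the moment at which its call begins: read the wrist's pose just before it. get_calibration takes no time and is no camera call; for the wrist camera it gives the pose at the moment of the call.
- manip.sign_off(): hands the job in, once; it reports no verdict.
The state is a dict: "t": time; "q": joint angles; "qd": joint speeds; "tau": joint torques, N m; "tcp_pos": TCP position; "tool_rot": TCP orientation; "force": force on the tool from outside, world axes, zero at the start; "ft_torque": the same for the moment, N m; "finger_gap": opening from 0.0 (shut) to 1.0 (fully open).
Only numpy, scipy, OpenCV 4.12 (cv2) and the standard library are available. Lean on these libraries where they do the work, as an engineer would, in place of code of your own. Each camera call takes 0.05 s, during which the arm holds its last target.

## Working session

There is one attempt and no reset: what is moved stays moved. The work goes in short steps, Python scripts to look and compute and a tool call to move; the robot and the scene stay as the last step left them, time stands still between calls to the robot, and variables do not carry over. Pictures are saved under pics/ and viewed, and the job is handed in when it is done.

Besides the shell and the picture viewer there is one more tool, called after "Call:" as name(argument=value, ...) on one line, values as JSON. apply_moves: Moves the arm, as the interface text tells. Its arguments: {"type":"object","properties":{"motion":{"type":"array"},"squeeze":{"type":"number"}},"required":["motion"]}

I'll start by looking at the scene.

```bash
mkdir -p pics; ls; python3 - <<'E'
from station import manip
import cv2,numpy as np
for n in ("side","top","wrist"):
    im=manip.snapshot(n); cv2.imwrite(f"pics/{n}0.png",im[...,::-1])
    c=manip.get_calibration(n); print(n,np.round(c["intrinsics"],1).tolist(),c["dist_coeffs"],np.round(c["extrinsics"],3).tolist())
s=manip.sense(); print({k:np.round(v,3).tolist() for k,v in s.items()}, manip.grasp_offset)
E
```

```text
pics
side [[379.1, 0.0, 253.8], [0.0, 379.1, 190.9], [0.0, 0.0, 1.0]] [0.02772964 0.         0.         0.         0.        ] [[-0.996, 0.073, -0.053, 0.494], [-0.089, -0.701, 0.708, 0.729], [0.015, 0.71, 0.704, 0.784], [0.0, 0.0, 0.0, 1.0]]
top [[499.0, 0.0, 248.3], [0.0, 499.0, 187.4], [0.0, 0.0, 1.0]] [-0.10862094  0.          0.          0.          0.        ] [[-0.003, 0.996, -0.09, 0.448], [-1.0, -0.003, 0.001, 0.068], [0.001, 0.09, 0.996, 1.37], [0.0, 0.0, 0.0, 1.0]]
wrist [[303.9, 0.0, 261.0], [0.0, 303.9, 189.4], [0.0, 0.0, 1.0]] [-0.07782967  0.          0.          0.          0.        ] [[0.427, 0.867, 0.257, 0.331], [-0.904, 0.409, 0.121, -0.534], [-0.0, -0.284, 0.959, 0.372], [0.0, 0.0, 0.0, 1.0]]
{'t': 0.15, 'q': [-1.309, 0.528, 1.434, 0.0, 1.181, -0.178], 'qd': [0.0, -0.002, -0.005, -0.001, -0.001, 0.001], 'tau': [0.001, -44.274, -17.828, -0.0, 0.006, -0.0], 'tcp_pos': [0.267, -0.565, 0.198], 'tool_rot': [-0.155, 0.691, -0.689, 0.155], 'force': [0.763, -0.206, -0.627], 'ft_torque': [0.001, 0.01, 0.074], 'finger_gap': 0.996} 0.0187
```

View pics/top0.png

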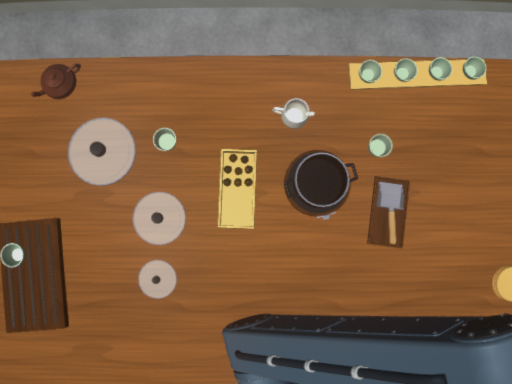

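View pics/side0.png

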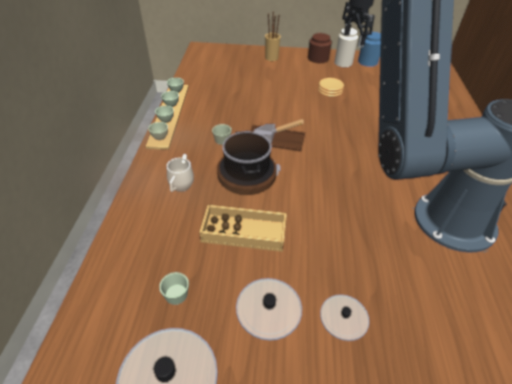

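View pics/wrist0.png

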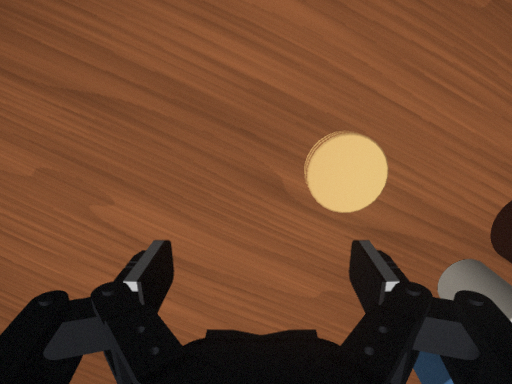

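The top view shows the tray and scoop at about (388,212), the pot at (320,181) and the box at (238,189). The lids are at (101,151) large, (159,218) middle and (157,279) small. The tool can only translate and yaw, so the scoop has to be pitched by pivoting it in the pinch. Next I'll write helpers and take enlarged crops.

```bash
cat > h.py <<'E'
from station import manip
import cv2,numpy as np,sys
from scipy.spatial.transform import Rotation as R
def cal(n):
    c=manip.get_calibration(n); return np.array(c["intrinsics"]),np.array(c["dist_coeffs"]),np.array(c["extrinsics"])
def ray(c,uv):
    K,D,E=c; p=cv2.undistortPoints(np.array([[uv]],float),K,D)[0,0]
    d=E[:3,:3]@np.array([p[0],-p[1],-1.]); return E[:3,3],d/np.linalg.norm(d)
def onz(c,uv,z):
    o,d=ray(c,uv); return o+d*(z-o[2])/d[2]
def tri(rs):
    A=sum(np.eye(3)-np.outer(d,d) for o,d in rs); b=sum((np.eye(3)-np.outer(d,d))@o for o,d in rs)
    x=np.linalg.solve(A,b); return x,[np.linalg.norm((np.eye(3)-np.outer(d,d))@(x-o)) for o,d in rs]
def proj(c,P):
    K,D,E=c; q=E[:3,:3].T@(np.array(P,float)-E[:3,3]); q=np.array([q[0],-q[1],-q[2]])
    return cv2.projectPoints(q[None],np.zeros(3),np.zeros(3),K,D)[0].ravel()
def crop(im,name,u0,v0,u1,v1,s):
    a=cv2.resize(im[v0:v1,u0:u1],None,fx=s,fy=s,interpolation=cv2.INTER_CUBIC)[...,::-1].copy()
    st=10 if s>=5 else 20
    for u in range((u0//st+1)*st,u1,st):
        cv2.line(a,((u-u0)*s,0),((u-u0)*s,6),(0,255,0),1); cv2.putText(a,str(u),((u-u0)*s-10,16),0,.35,(0,255,0),1)
    for v in range((v0//st+1)*st,v1,st):
        cv2.line(a,(0,(v-v0)*s),(6,(v-v0)*s),(0,255,0),1); cv2.putText(a,str(v),(8,(v-v0)*s+4),0,.35,(0,255,0),1)
    cv2.imwrite("pics/"+name+".png",a)
def st():
    s=manip.sense(); r=R.from_quat(s["tool_rot"]).as_matrix()
    print("t",round(s["t"],2),"tcp",np.round(s["tcp_pos"],4),"yaw z-axis",np.round(r[:,2],3),"x",np.round(r[:,0],3),"F",np.round(s["force"],1),"gap",round(s["finger_gap"],3)); return s,r
E
python3 - <<'E'
from h import *
im=cv2.imread("pics/top0.png")[...,::-1]; 
crop(im,"t_tray",360,165,420,255,6); crop(im,"t_box",205,140,270,235,6); crop(im,"t_pot",275,140,365,225,6); crop(im,"t_lid",125,185,195,250,8)
im=cv2.imread("pics/side0.png")[...,::-1]
crop(im,"s_tray",200,90,320,200,6); crop(im,"s_box",190,195,300,260,7); crop(im,"s_lid",225,265,315,350,7)
s,r=st(); print(r)
E
```

```text
t 0.15 tcp [ 0.2665 -0.5646  0.1983] yaw z-axis [ 0.427 -0.904 -0.002] x [-0.904 -0.427 -0.   ] F [ 0.8 -0.2 -0.6] gap 0.996
[[-9.04421580e-01 -4.43173578e-04  4.26639672e-01]
 [-4.26639785e-01  1.68044882e-03 -9.04420074e-01]
 [-3.16131050e-04 -9.99998490e-01 -1.70890965e-03]]
```

View pics/t_tray.png

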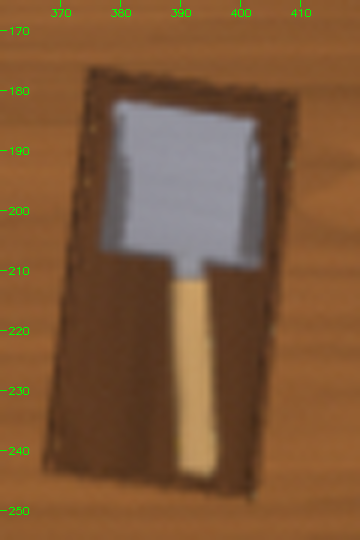

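View pics/t_box.png

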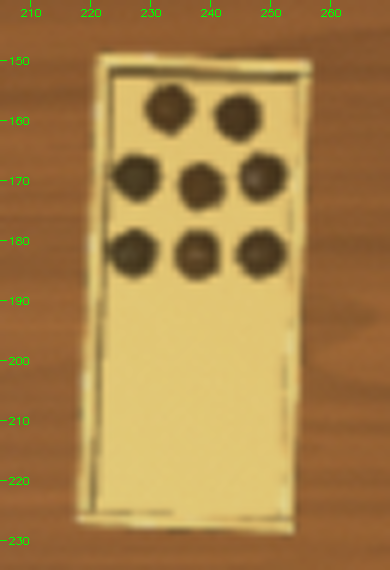

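View pics/t_pot.png

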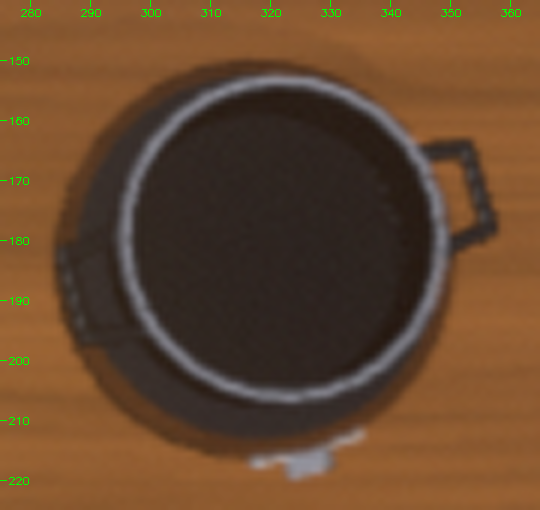

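View pics/t_lid.png

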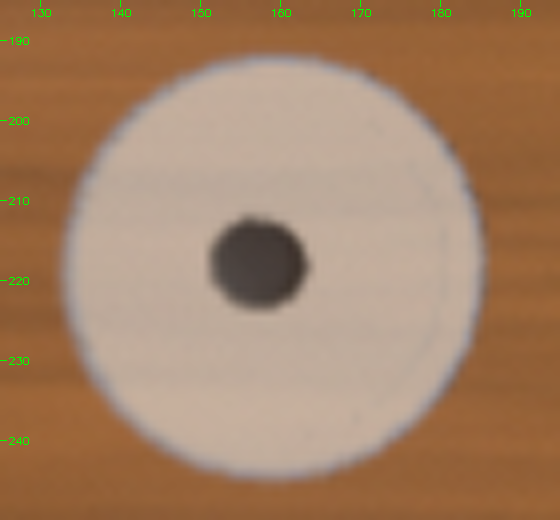

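View pics/s_tray.png

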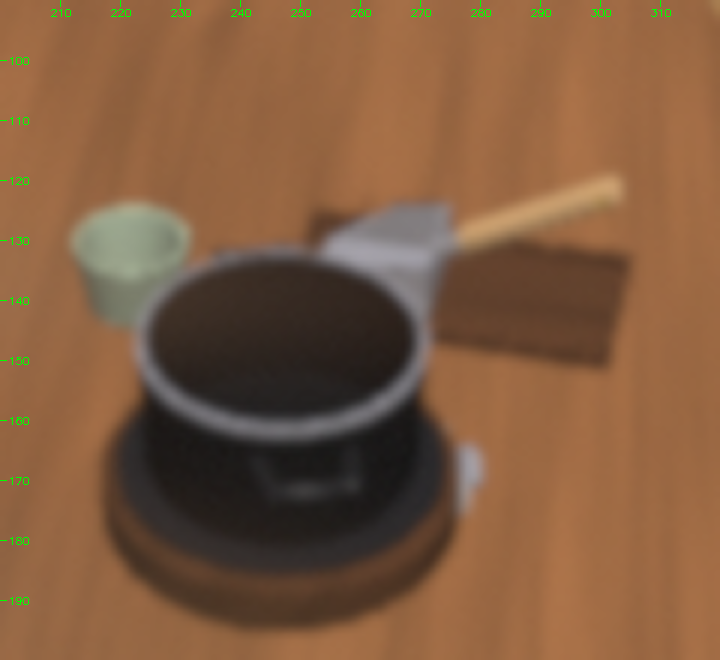

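View pics/s_box.png

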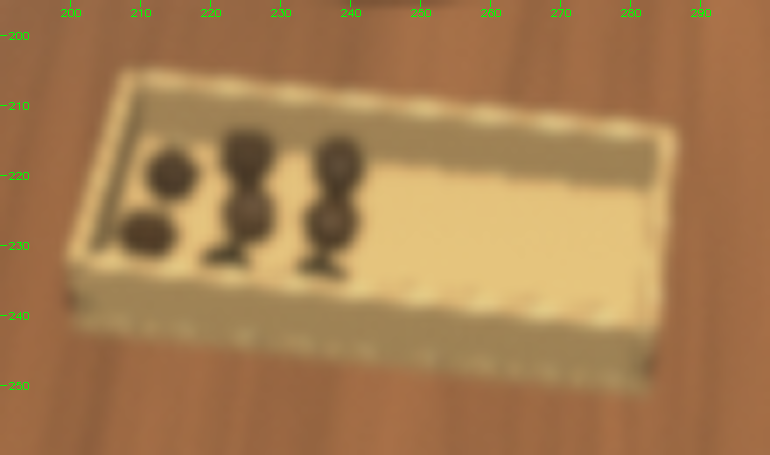

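View pics/s_lid.png

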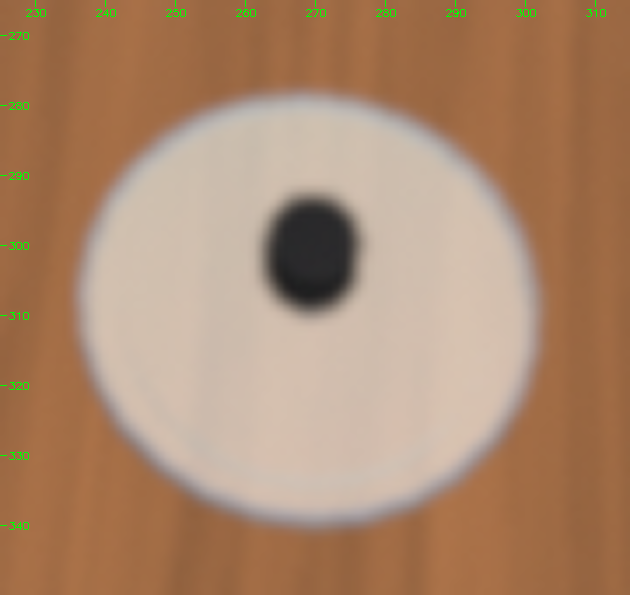

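```bash
python3 - <<'E'
from h import *
T=cal("top");S=cal("side")
P=lambda a:np.round(np.array(a)*1000,1)
tr=[onz(T,u,.010) for u in [(375,176.3),(409.5,181),(402,248.3),(367.5,243.3)]]
print("tray",[P(x) for x in tr],P(np.mean(tr,0))); 
ax=(tr[0]+tr[1]-tr[2]-tr[3]);print("yaw",np.degrees(np.arctan2(ax[1],ax[0])),np.linalg.norm(ax)/2)
bx=[onz(T,u,.040) for u in [(221.7,149.3),(256.8,150.5),(253.8,228.3),(218,226.3)]]
print("box",[P(x) for x in bx],P(np.mean(bx,0))); ax=bx[0]+bx[1]-bx[2]-bx[3];print("yaw",np.degrees(np.arctan2(ax[1],ax[0])),np.linalg.norm(ax)/2, np.linalg.norm(bx[0]-bx[1]))
sb=[onz(S,u,.04) for u in [(208.5,205),(286,213.5),(283,243),(200,232)]]
print("boxside",[P(x) for x in sb],P(np.mean(sb,0)))
print("pot top",P(onz(T,(322.3,179.8),.118)),"side",P(onz(S,(247,147),.118)))
rs=[ray(T,(322.3,179.8)),ray(S,(247,147))];print(P(tri(rs)[0]),P(tri(rs)[1]))
print("lid disc",P(onz(T,(159.4,218.3),.012)),P(onz(S,(269.3,309.3),.012)),"knob",P(onz(T,(157.4,218),.050)),P(onz(S,(269.6,299.3),.05)))
x=tri([ray(T,(157.4,218)),ray(S,(269.6,299.3))]);print(P(x[0]),P(x[1]))
x=tri([ray(T,(393,243.8)),ray(S,(302.2,121.3))]);print("hend",P(x[0]),P(x[1]))
l=[onz(T,u,.005) for u in [(379.2,182.2),(402.7,185)]];print("lip",[P(a) for a in l]); 
print("hfront",P(onz(T,(391.7,211.7),.038)),"hend",P(onz(T,(393,243.8),.09)))
for b in [(233.2,158.2),(244.7,159.6),(227.6,169.5),(238.4,171),(248.7,169.3),(227.3,182),(237.8,182.3),(248.4,182.1)]: print("ball",P(onz(T,b,.018)))
print("pothandle",P(onz(T,(354.5,171),.100)), P(onz(T,(286,189),.1)))
print("knob",P(onz(T,(326,217),.02)))
E
```

```text
tray [array([ 601. , -283.9,   10. ]), array([ 587.8, -380.8,   10. ]), array([ 402.5, -354.4,   10. ]), array([ 417.1, -258.7,   10. ])] [ 502.1 -319.4   10. ]
yaw -7.954447737833281 0.18638995859320778
box [array([672.1, 137.6,  40. ]), array([668.5,  42.9,  40. ]), array([459.5,  51.9,  40. ]), array([465.1, 147.1,  40. ])] [566.3  94.9  40. ]
yaw -2.554839552073724 0.20822342011062345 0.09470624592765255
boxside [array([666.2,  47.2,  40. ]), array([458.5,  56.5,  40. ]), array([463.1, 154.2,  40. ]), array([671.3, 140.6,  40. ])] [564.8  99.6  40. ]
pot top [ 580.3 -120.9  118. ] side [ 579.2 -113.4  118. ]
[ 580.5 -121.9  111.3] [0.5 0.5]
lid disc [487.5 308.9  12. ] [485.7 317.   12. ] knob [487.1 307.5  50. ] [486.8 314.4  50. ]
[487.1 309.2  40.8] [0.3 0.3]
hend [ 418.6 -308.1   83.6] [1.8 1.8]
lip [array([ 585.1, -296.5,    5. ]), array([ 577.1, -362.7,    5. ])]
hfront [ 501.9 -319.9   38. ] hend [ 417.  -306.1   90. ]
ball [651.1 107.2  18. ]
ball [647.1  75.8  18. ]
ball [620.  122.5  18. ]
ball [615.7  93.   18. ]
ball [620.3  64.9  18. ]
ball [585.7 123.3  18. ]
ball [584.7  94.7  18. ]
ball [585.2  65.8  18. ]
pothandle [ 604.8 -207.5  100. ] [558.8 -30.1 100. ]
knob [ 489.3 -144.1   20. ]
```

```bash
cat >> h.py <<'E'
def go(*targets):
    """targets: (x,y,z mm, yaw of scoop-forward axis deg or None): prints tool units relative to now"""
    s,r=st(); p=np.array(s["tcp_pos"])*1000
    f=-r[:,0]; cur=np.degrees(np.arctan2(f[1],f[0])); print("fwd yaw",round(cur,2))
    for t in targets:
        d=r.T@(np.array(t[:3])-p)/30; tw=0 if t[3] is None else -((t[3]-cur+180)%360-180)/10
        print(t,"->",np.round(d,3),"twist",round(tw,3))
E
python3 -c "
from h import *
go((440,-310,200,-7.9),(460.3,-312.9,200,-7.9))"
```

```text
t 0.15 tcp [ 0.2665 -0.5646  0.1983] yaw z-axis [ 0.427 -0.904 -0.002] x [-0.904 -0.427 -0.   ] F [ 0.8 -0.2 -0.6] gap 0.996
fwd yaw 25.25
(440, -310, 200, -7.9) -> [-8.851 -0.044 -5.209] twist 3.315
(460.3, -312.9, 200, -7.9) -> [-9.422 -0.044 -4.833] twist 3.315
```

Call:
apply_moves(motion=[[85,-2,0,-1,1],[85,-3.8,0,-2,2],[85,-5.6,0,-3,3],[85,-7.4,0,-4,3.315],[85,-8.7,0,-4.5,3.315],[85,-9.42,0,-4.83,3.315],[85,-9.42,0,-4.83,3.315],[85,-9.42,0,-4.83,3.315]])

```text
t: 1.15
tcp_pos: [0.46, -0.3141, 0.1989]
tool_rot: [-0.049, -0.705, 0.706, 0.049]
force: [-0.3, -0.7, 0.0]
finger_gap: 0.999
```

```bash
python3 - <<'E'
from h import *
st()
c=cal("wrist"); im=manip.snapshot("wrist"); cv2.imwrite("pics/w1.png",im[...,::-1])
np.savez("w1.npz",K=c[0],D=c[1],E=c[2])
for n,P in dict(grip=(.4603,-.3129,.062),lip=(.5811,-.3296,.004),hend=(.418,-.307,.087)).items(): print(n,proj(c,P))
E
```

```text
t 1.15 tcp [ 0.46   -0.3141  0.1989] yaw z-axis [-0.137 -0.991  0.   ] x [-0.991  0.137  0.001] F [-0.3 -0.7  0. ] gap 0.999
grip [259.41322446 170.31413243]
lip [259.39281076  54.24294899]
hend [259.36489439 217.18552852]
```

View pics/w1.png

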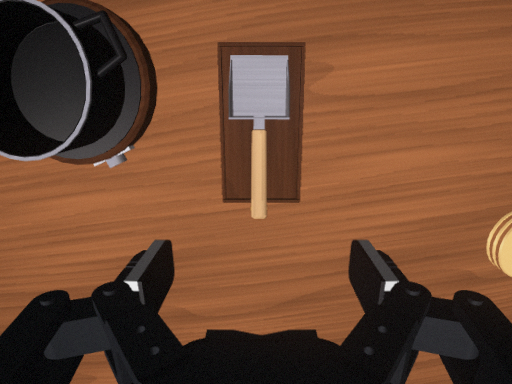

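Wrist view: scoop handle end at (259,217) and lip middle at (259,54). Both match the projections from the top camera. I'll go halfway down and check the height from there.

Call:
apply_moves(motion=[[60,0,1,-0.04,0],[60,0,2.2,-0.04,0],[60,0,2.6,-0.04,0],[60,0,2.6,-0.04,0]])

```text
t: 1.7
tcp_pos: [0.46, -0.3129, 0.1206]
tool_rot: [0.049, 0.706, -0.705, -0.05]
force: [-0.3, -0.7, 0.6]
finger_gap: 0.702
```

```bash
python3 - <<'E'
from h import *
st()
c=cal("wrist"); im=manip.snapshot("wrist"); cv2.imwrite("pics/w2.png",im[...,::-1])
np.savez("w2.npz",K=c[0],D=c[1],E=c[2])
for n,P in dict(grip=(.4603,-.3129,.062),lip=(.5811,-.3296,.004),hend=(.418,-.307,.087)).items(): print(n,proj(c,P))
go((460.3,-312.9,43,-7.9))
E
```

```text
t 1.7 tcp [ 0.46   -0.3129  0.1206] yaw z-axis [-0.139 -0.99  -0.001] x [-0.99   0.139  0.001] F [-0.3 -0.7  0.6] gap 0.702
grip [260.57586388 191.81902625]
lip [260.34166988  41.04818708]
hend [260.60329958 254.82408986]
t 1.75 tcp [ 0.4607 -0.3133  0.1215] yaw z-axis [-0.138 -0.99   0.   ] x [-0.99   0.138 -0.001] F [-0.2  0.4 -0.2] gap 0.701
fwd yaw -7.95
(460.3, -312.9, 43, -7.9) -> [ 0.015  2.618 -0.014] twist -0.005
```

View pics/w2.png

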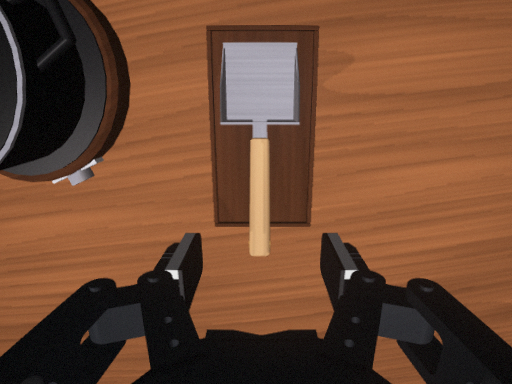

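Handle end at (259.5,255) and lip at (259.8,42), so the height agrees too. I'll descend and grip.

Call:
apply_moves(motion=[[60,0,1.2,-0.01,0],[55,0,2.2,-0.01,0],[50,0,2.6,-0.01,0],[30,0,2.61,-0.01,0],[10,0,2.61,-0.01,0],[5,0,2.61,-0.01,0],[5,0,2.61,-0.01,0],[5,0,2.61,-0.01,0],[5,0,2.61,-0.01,0]], squeeze=70)

```text
t: 2.88
tcp_pos: [0.4607, -0.3121, 0.0429]
tool_rot: [-0.049, -0.705, 0.705, 0.049]
force: [-0.2, -0.9, 0.5]
finger_gap: 0.06
```

```bash
python3 -c "
from h import *
st()"
```

```text
t 2.88 tcp [ 0.4607 -0.3121  0.0429] yaw z-axis [-0.137 -0.991  0.   ] x [-0.991  0.137 -0.   ] F [-0.2 -0.9  0.5] gap 0.06
```

The gap is 0.06, about 5 mm, so the fingers aren't on the 16 mm handle. I'll look before doing anything else.

```bash
python3 - <<'E'
from h import *
im=manip.snapshot("wrist"); cv2.imwrite("pics/w3.png",im[...,::-1])
im=manip.snapshot("side"); crop(im,"s3",220,60,360,170,5)
c=cal("wrist")
for n,P in dict(grip=(.4603,-.3129,.062),lip=(.5811,-.3296,.004),hend=(.418,-.307,.087)).items(): print(n,proj(c,P))
E
```

```text
grip [262.10748182 233.57752032]
lip [261.74760721  19.66456459]
hend [262.17833717 327.72957182]
```

View pics/w3.png

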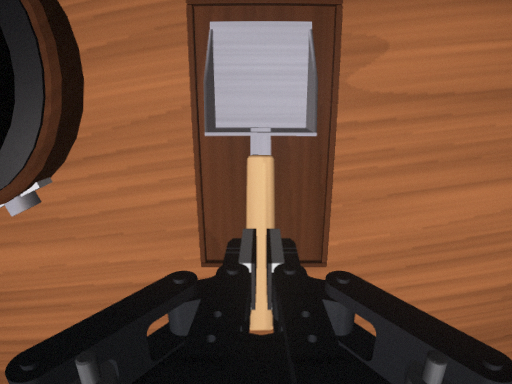

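View pics/s3.png

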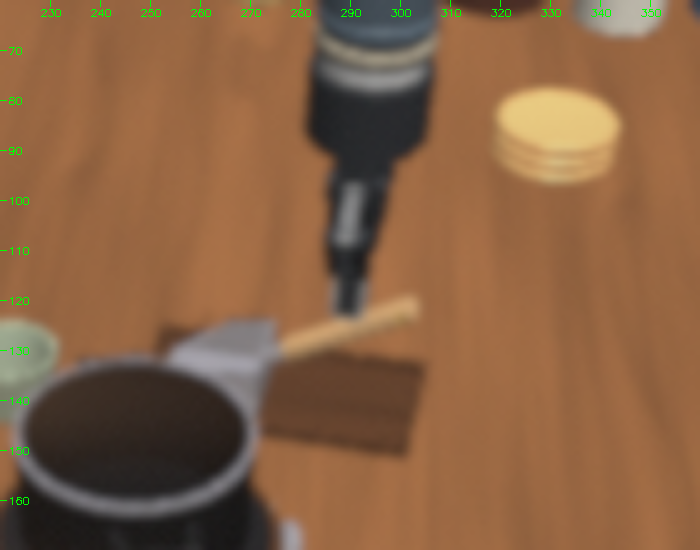

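```bash
python3 - <<'E'
from h import *
S=cal("side");T=cal("top")
for z in (.043,.06,.07,.08): print(z,proj(S,(.4607,-.3121,z)))
print(proj(S,(.418,-.307,.087)),proj(S,(.4603,-.3129,.062)), proj(S,(.5464-.035,-.3248+.005,.038)))
im=manip.snapshot("top"); crop(im,"t3",355,160,425,260,6)
im=cv2.imread("pics/w3.png")[...,::-1]; crop(im,"w3c",200,180,320,350,4)
s=manip.sense(); print(s["q"])
E
```

```text
0.043 [288.67641422 130.16212054]
0.06 [289.09127947 125.89346007]
0.07 [289.33923051 123.3432256 ]
0.08 [289.59014609 120.76326084]
[303.0400063  120.66501072] [289.26865763 125.25200865] [273.43125665 129.06610277]
[-7.96332815e-01  6.65470451e-01  1.72969679e+00  1.07106221e-05
  7.46453483e-01  9.12227002e-01]
```

View pics/w3c.png

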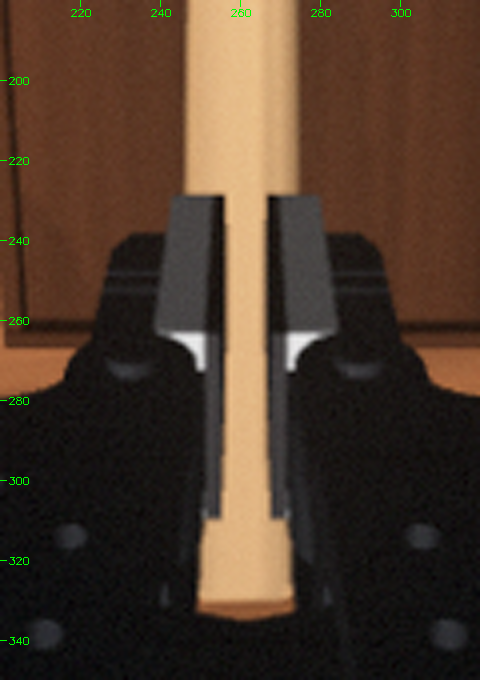

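View pics/t3.png

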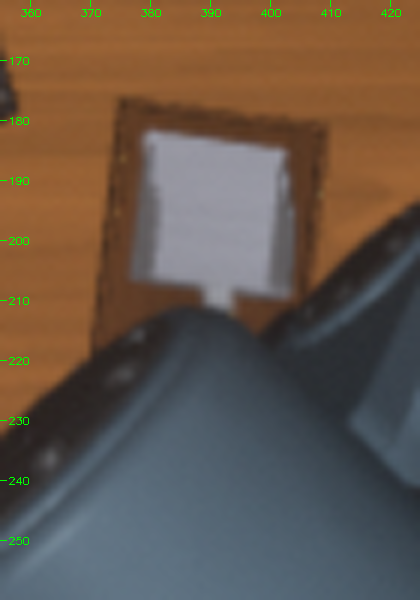

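```bash
python3 - <<'E'
from h import *
c=cal("wrist"); s,r=st(); p=s["tcp_pos"]
for back in (0,.019,.03,.04):
  for fx in (-.011,0,.011):
    print(back,fx,proj(c,p+r@np.array([fx,-back,0.0025])), proj(c,p+r@np.array([fx,-back,0.0165])))
E
```

```text
t 3.02 tcp [ 0.4607 -0.3121  0.0428] yaw z-axis [-0.137 -0.991 -0.   ] x [-0.991  0.137  0.   ] F [ 0.7 -0.2  0.1] gap 0.063
0 -0.011 [264.74096661 203.19773613] [287.84864068 203.17764368]
0 0 [264.6774777  220.08554468] [287.38650215 220.05455244]
0 0.011 [264.61447879 236.3781437 ] [286.92809626 236.33730446]
0.019 -0.011 [265.19915606 214.56848589] [290.83343536 214.53553733]
0.019 0 [265.11850879 233.03659638] [290.25361438 232.98950055]
0.019 0.011 [265.03871706 250.76420934] [289.68011536 250.70450226]
0.03 -0.011 [265.51283591 222.3630335 ] [292.87573564 222.31899606]
0.03 0 [265.41910658 241.87659044] [292.20664173 241.81592431]
0.03 0.011 [265.3265699 260.5410414] [291.54622981 260.46569154]
0.04 -0.011 [265.83666769 230.41848906] [294.98312311 230.36083645]
0.04 0 [265.72826355 250.97928822] [294.21425657 250.90223259]
0.04 0.011 [265.6214873  270.57119858] [293.45709474 270.47718092]
```

The fingertips show up at row 228, where the TCP should project to row 203. The pads also shut over the handle without touching it. So the real fingertips sit roughly 30–37 mm above the reported TCP. I'll open, step lower and look again.

Call:
apply_moves(motion=[[40,0,0,0,0],[40,0,0,0,0],[40,0,0,0,0],[40,0,0.3,0,0],[40,0,0.65,0,0],[40,0,0.65,0,0]])

```text
t: 3.78
tcp_pos: [0.4599, -0.3113, 0.0219]
tool_rot: [0.048, 0.706, -0.705, -0.049]
force: [0.7, 0.2, 0.3]
finger_gap: 0.474
```

```bash
python3 - <<'E'
from h import *
st()
im=manip.snapshot("wrist"); crop(im,"w4c",160,150,360,340,4)
im=manip.snapshot("side"); crop(im,"s4",240,80,320,150,7)
E
```

```text
t 3.77 tcp [ 0.4599 -0.3113  0.0219] yaw z-axis [-0.137 -0.991 -0.002] x [-0.991  0.137  0.002] F [0.7 0.2 0.3] gap 0.474
```

View pics/w4c.png

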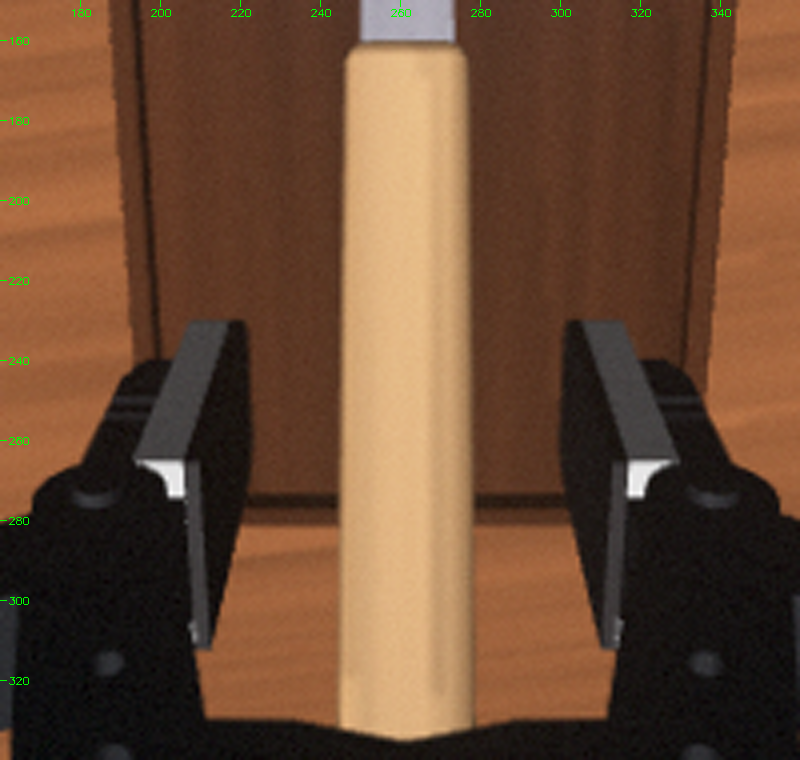

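View pics/s4.png

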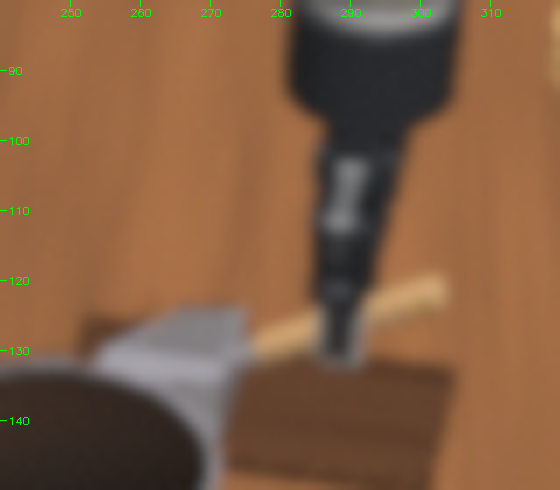

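Call:
apply_moves(motion=[[40,0,0.2,0.06,0],[40,0,0.4,0.06,0],[30,0,0.4,0.06,0],[20,0,0.4,0.06,0],[8,0,0.4,0.06,0],[8,0,0.4,0.06,0],[8,0,0.4,0.06,0]], squeeze=70)

```text
t: 4.75
tcp_pos: [0.4605, -0.3138, 0.0115]
tool_rot: [-0.049, -0.705, 0.705, 0.049]
force: [-0.8, 0.6, 0.4]
finger_gap: 0.173
```

```bash
python3 - <<'E'
from h import *
st()
im=manip.snapshot("wrist"); crop(im,"w5c",160,150,360,340,4)
im=manip.snapshot("side"); crop(im,"s5",240,80,320,150,7)
E
```

```text
t 4.75 tcp [ 0.4605 -0.3138  0.0115] yaw z-axis [-0.137 -0.991  0.   ] x [-0.991  0.137 -0.   ] F [-0.8  0.6  0.4] gap 0.173
```

View pics/w5c.png

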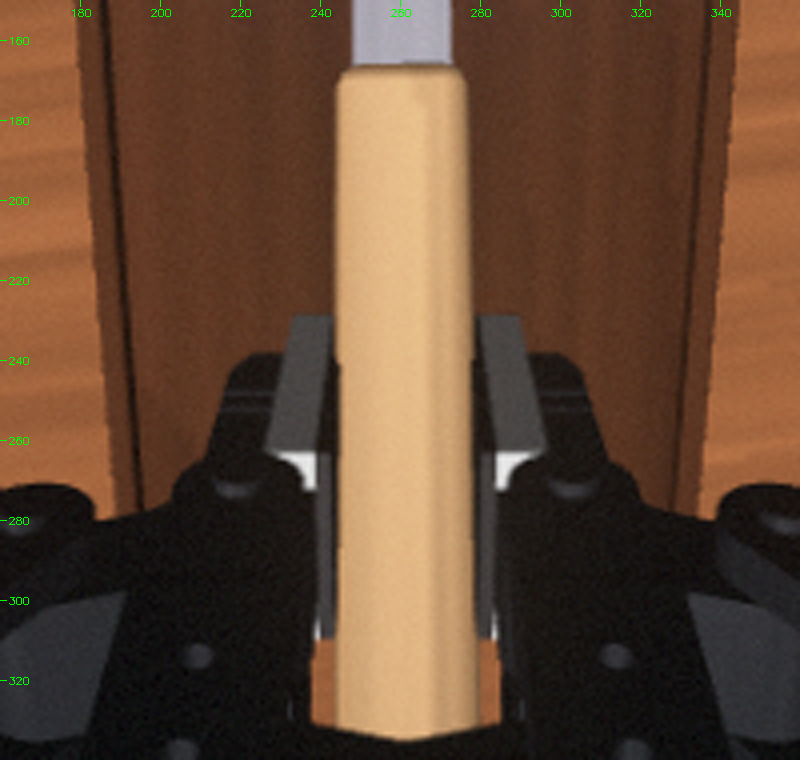

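View pics/s5.png

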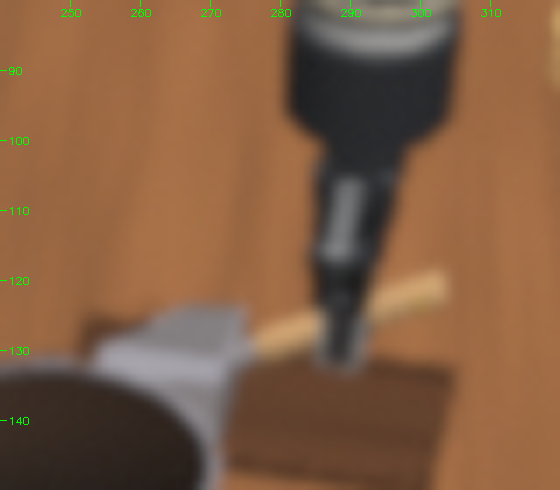

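The gap is 0.173, about 15 mm, so the handle is gripped and held centrally. The scoop's underside is then about 7.5 mm below the reported TCP. I'll lift and check that it keeps its pitch.

Call:
apply_moves(motion=[[8,0,-0.1,0,0],[8,0,-0.4,0,0],[8,0,-0.8,0,0],[8,0,-1.0,0,0],[8,0,-1.0,0,0]], squeeze=70)

```text
t: 5.48
tcp_pos: [0.4608, -0.3143, 0.0422]
tool_rot: [-0.049, -0.705, 0.706, 0.048]
force: [0.8, -0.1, -1.2]
finger_gap: 0.173
```

```bash
python3 - <<'E'
from h import *
st()
im=manip.snapshot("wrist"); cv2.imwrite("pics/w6.png",im[...,::-1])
im=manip.snapshot("side"); crop(im,"s6",220,70,330,170,6)
E
```

```text
t 5.47 tcp [ 0.4608 -0.3143  0.0422] yaw z-axis [-0.137 -0.991  0.001] x [-0.991  0.137 -0.001] F [ 0.8 -0.1 -1.2] gap 0.173
```

View pics/w6.png

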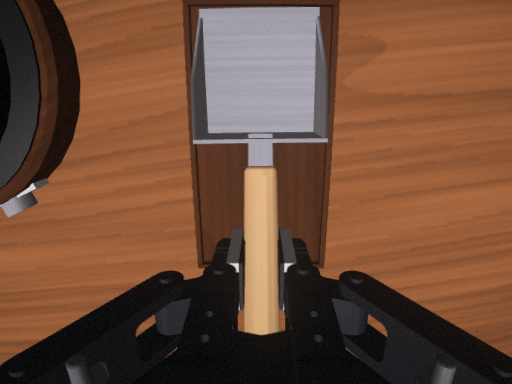

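View pics/s6.png

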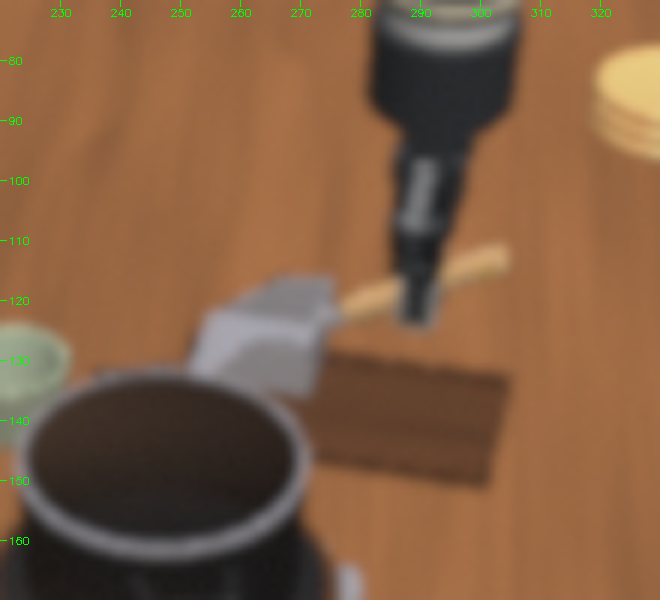

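```bash
cat >> h.py <<'E'
GB=0.0505 # grip point back from TCP
def sp(c,x,z,y=0,th=0):
    """pixel in wrist image of scoop point (x,y,z mm) with lip-down pitch th deg about the grip"""
    s=manip.sense(); r=R.from_quat(s["tool_rot"]).as_matrix(); p=np.array(s["tcp_pos"])
    t=np.radians(th); dx,dz=(x+87)/1000,(z-58)/1000
    a,b=dx*np.cos(t)+dz*np.sin(t),-dx*np.sin(t)+dz*np.cos(t)
    return proj(c,p+r@np.array([-a,-GB-b,-y/1000]))
E
python3 - <<'E'
from h import *
c=cal("wrist")
for th in (-10,-5,0,5,10): print(th,"lip",sp(c,35,1,0,th),"backtop",sp(c,-35,34,0,th),"tail",sp(c,-130,90,0,th))
go((424.4,101.2,172,-2.55))
E
```

```text
-10 lip [260.48136994 -28.31434544] backtop [260.53467328 136.21624592] tail [260.65490728 384.69132729]
-5 lip [260.4869522  -11.92087391] backtop [260.53614017 138.23310225] tail [260.65681877 389.06737322]
0 lip [260.49251773   4.04340526] backtop [260.53785844 140.99974751] tail [260.65826521 392.69748484]
5 lip [260.49805811  19.58824974] backtop [260.5397979  144.42661833] tail [260.65917213 395.46857499]
10 lip [260.50356932  34.73358827] backtop [260.54193272 148.43382357] tail [260.65946189 397.25923386]
t 5.58 tcp [ 0.4603 -0.3138  0.0414] yaw z-axis [-0.137 -0.991  0.   ] x [-0.991  0.137 -0.   ] F [-0.2  0.  -1.6] gap 0.174
fwd yaw -7.9
(424.4, 101.2, 172, -2.55) -> [  3.087  -4.353 -13.539] twist -0.535
```

Call:
apply_moves(motion=[[8,0.3,-1.5,0,0],[8,0.8,-3.2,0,0],[8,1.5,-4.35,-1,0],[8,2.2,-4.35,-2.6,-0.1],[8,3.0,-4.35,-4.5,-0.3],[8,3.09,-4.35,-6.4,-0.535],[8,3.09,-4.35,-8.3,-0.535],[8,3.09,-4.35,-10.2,-0.535],[8,3.09,-4.35,-11.9,-0.535],[8,3.09,-4.35,-13,-0.535],[8,3.09,-4.35,-13.54,-0.535],[8,3.09,-4.35,-13.54,-0.535]])

```text
t: 7.08
tcp_pos: [0.4239, 0.1021, 0.1715]
tool_rot: [-0.015, -0.707, 0.707, 0.015]
force: [0.1, 0.0, -1.0]
finger_gap: 0.174
```

```bash
python3 - <<'E'
from h import *
st()
c=cal("wrist"); im=manip.snapshot("wrist"); cv2.imwrite("pics/w7.png",im[...,::-1])
for n,P in dict(TL=(.6721,.1376,.04),TR=(.6685,.0429,.04),BR=(.4595,.0519,.04),BL=(.4651,.1471,.04),ctr=(.5663,.0949,.006)).items(): print(n,proj(c,P))
E
```

```text
t 7.08 tcp [0.4239 0.1021 0.1715] yaw z-axis [-0.042 -0.999  0.   ] x [-0.999  0.042  0.001] F [ 0.1  0.  -1. ] gap 0.174
TL [ 208.33722095 -100.9076867 ]
TR [ 316.29496843 -101.14136562]
BR [309.29275194 134.85865967]
BL [213.8692964  133.24389562]
ctr [261.8003883   29.10842942]
```

View pics/w7.png

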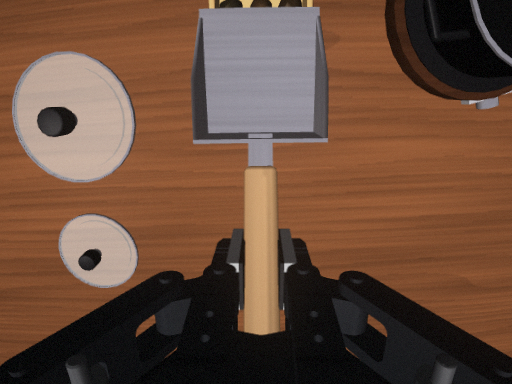

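Box edges show at columns 209 and 313 near row 4, matching the prediction within 1 px. I'll lower the scoop into the near half of the box.

```bash
python3 - <<'E'
from h import *
go((424.4,101.2,18,-2.55),(424.4,101.2,14,-2.55))
E
```

```text
t 7.12 tcp [0.4239 0.1014 0.1715] yaw z-axis [-0.043 -0.999  0.   ] x [-0.999  0.043  0.001] F [-0.5 -0.7 -1.8] gap 0.173
fwd yaw -2.46
(424.4, 101.2, 18, -2.55) -> [-2.200e-02  5.117e+00  3.000e-03] twist 0.009
(424.4, 101.2, 14, -2.55) -> [-2.200e-02  5.251e+00  3.000e-03] twist 0.009
```

Call:
apply_moves(motion=[[8,0,1.2,0,0],[8,0,2.8,0,0],[8,0,4.2,0,0],[8,0,4.9,0,0],[8,0,5.15,0,0],[8,0,5.22,0,0],[8,0,5.25,0,0],[8,0,5.25,0,0]])

```text
t: 8.12
tcp_pos: [0.423, 0.1004, 0.0161]
tool_rot: [-0.016, -0.707, 0.707, 0.016]
force: [-5.4, -1.4, 13.4]
finger_gap: 0.177
```

```bash
python3 - <<'E'
from h import *
st()
c=cal("wrist"); im=manip.snapshot("wrist"); cv2.imwrite("pics/w8.png",im[...,::-1])
im=manip.snapshot("side"); crop(im,"s8",180,170,330,270,5)
im=manip.snapshot("top"); crop(im,"t8",200,130,280,240,5)
E
```

```text
t 8.12 tcp [0.423  0.1004 0.0161] yaw z-axis [-0.045 -0.999  0.   ] x [-0.999  0.045  0.001] F [-5.4 -1.4 13.4] gap 0.177
```

View pics/w8.png

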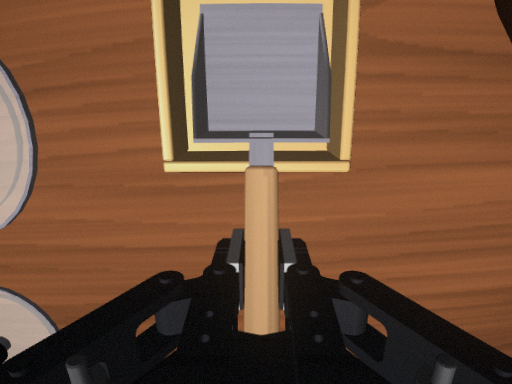

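View pics/s8.png

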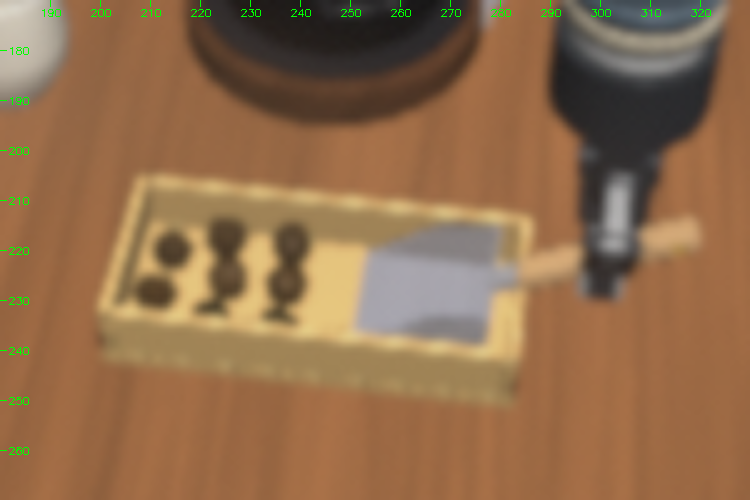

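View pics/t8.png

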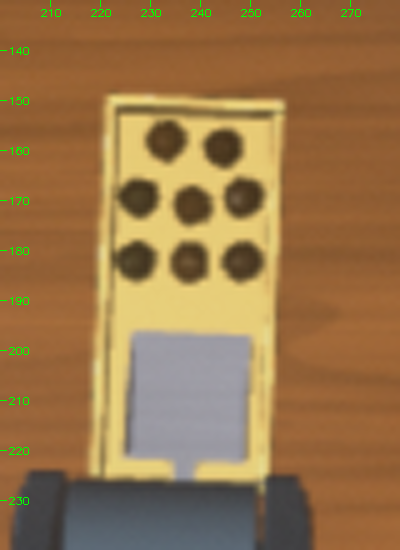

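The scoop is in the near half, flat on the floor (lip at row 5), and pressing at 13 N. I'll ease that off and push slowly forward, shifting about 1.5 mm left.

Call:
apply_moves(motion=[[8,0,-0.06,-0.05,0],[8,-0.15,-0.06,-0.05,0],[8,-0.4,-0.06,-0.05,0],[8,-0.65,-0.06,-0.05,0],[8,-0.9,-0.06,-0.05,0],[8,-1.15,-0.06,-0.05,0],[8,-1.4,-0.06,-0.05,0],[8,-1.65,-0.06,-0.05,0],[8,-1.9,-0.06,-0.05,0],[8,-2.1,-0.06,-0.05,0],[8,-2.2,-0.06,-0.05,0],[8,-2.2,-0.06,-0.05,0]])

```text
t: 9.78
tcp_pos: [0.4906, 0.0998, 0.0161]
tool_rot: [0.016, 0.707, -0.707, -0.016]
force: [-1.0, -0.1, -1.0]
finger_gap: 0.175
```

```bash
python3 - <<'E'
from h import *
st()
c=cal("wrist"); im=manip.snapshot("wrist"); cv2.imwrite("pics/w9.png",im[...,::-1])
im=manip.snapshot("top"); crop(im,"t9",200,130,280,240,5)
E
```

```text
t 9.78 tcp [0.4906 0.0998 0.0161] yaw z-axis [-0.044 -0.999 -0.   ] x [-0.999  0.044 -0.   ] F [-1.  -0.1 -1. ] gap 0.175
```

View pics/w9.png

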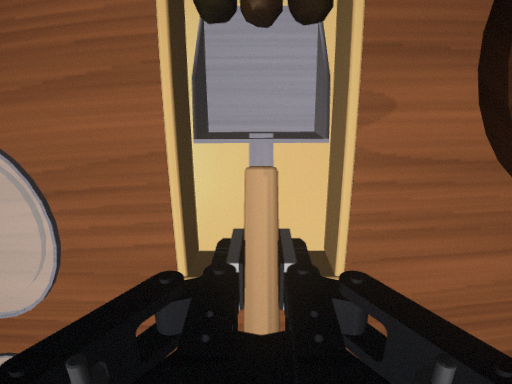

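View pics/t9.png

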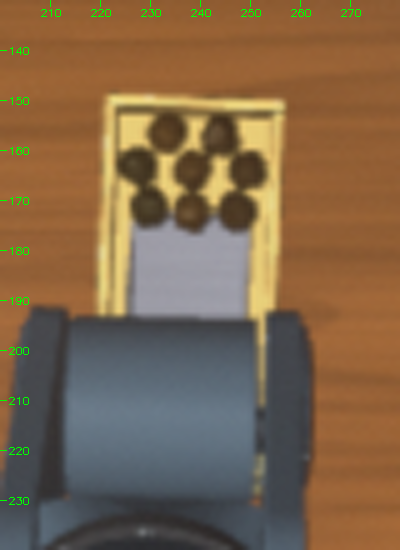

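Three near balls are now at the lip (row 5–15 in the wrist view) and the force is small. I'll continue, pressing lightly.

Call:
apply_moves(motion=[[8,-0.1,0.03,0,0],[8,-0.25,0.04,0,0],[8,-0.4,0.04,0,0],[8,-0.55,0.04,0,0],[8,-0.7,0.04,0,0],[8,-0.85,0.04,0,0],[8,-1.0,0.04,0,0],[8,-1.1,0.04,0,0],[8,-1.1,0.04,0,0]])

```text
t: 11.0
tcp_pos: [0.5237, 0.0983, 0.0149]
tool_rot: [0.016, 0.707, -0.707, -0.016]
force: [0.2, -0.8, -1.9]
finger_gap: 0.172
```

```bash
python3 - <<'E'
from h import *
st()
c=cal("wrist"); im=manip.snapshot("wrist"); cv2.imwrite("pics/w10.png",im[...,::-1])
im=manip.snapshot("top"); crop(im,"t10",200,130,280,240,5)
E
```

```text
t 11.0 tcp [0.5237 0.0983 0.0149] yaw z-axis [-0.044 -0.999 -0.   ] x [-0.999  0.044 -0.001] F [ 0.2 -0.8 -1.9] gap 0.172
```

View pics/w10.png

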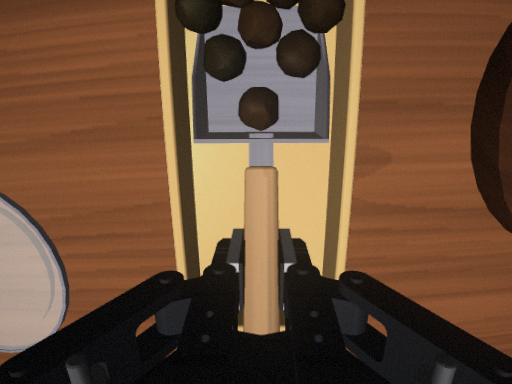

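View pics/t10.png

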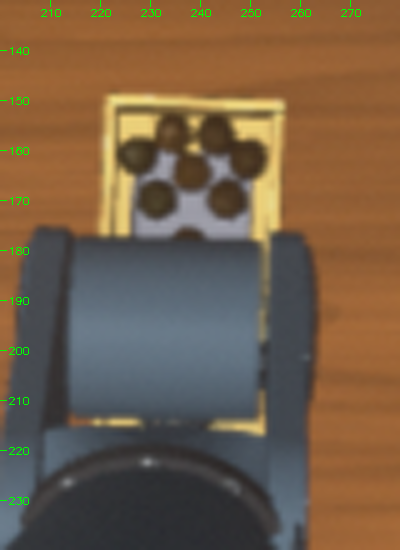

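Four balls are in the bowl, at (260,108), (224,57), (299,53) and (260,24), with two more at the lip corners. I'll tip the lip up by pressing the handle down about the bowl's rear edge with a softer grip.

Call:
apply_moves(motion=[[8,0,0,0,0],[8,0.03,0.08,0,0],[8,0.07,0.16,0,0],[8,0.12,0.24,0,0],[8,0.17,0.32,0,0],[8,0.22,0.38,0,0],[8,0.22,0.38,0,0]], squeeze=35)

```text
t: 11.98
tcp_pos: [0.5168, 0.0985, 0.0057]
tool_rot: [-0.016, -0.707, 0.707, 0.015]
force: [-5.3, -1.4, 17.1]
finger_gap: 0.174
```

```bash
python3 - <<'E'
from h import *
st()
c=cal("wrist"); im=manip.snapshot("wrist"); cv2.imwrite("pics/w11.png",im[...,::-1])
for th in (-15,-10,-5,0): print(th,"lip",sp(c,35,1,0,th),"backtop",sp(c,-35,34,0,th))
E
```

```text
t 11.97 tcp [0.5168 0.0985 0.0057] yaw z-axis [-0.044 -0.999  0.   ] x [-0.999  0.044 -0.002] F [-5.3 -1.4 17.1] gap 0.174
-15 lip [260.69849935 -45.32927237] backtop [260.76038582 134.93841983]
-10 lip [260.68617203 -28.49503531] backtop [260.75319726 136.10872594]
-5 lip [260.6765536  -12.08636087] backtop [260.74691958 138.12842014]
0 lip [260.66916151   3.89127871] backtop [260.74150577 140.89801304]
```

View pics/w11.png

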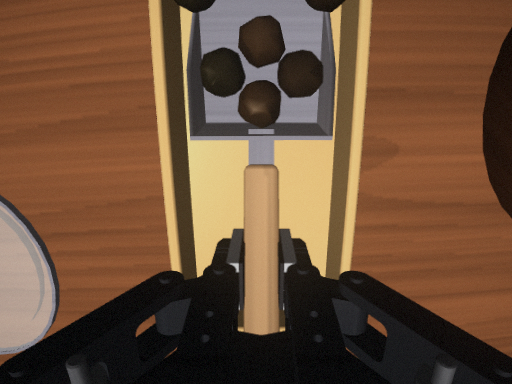

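The lip is up about 7–8° and all four balls have rolled to the rear. I'll tilt it slightly more, then firm the grip and back away from the other balls before lifting.

Call:
apply_moves(motion=[[8,0.05,0.08,0,0],[8,0.1,0.16,0,0],[8,0.1,0.16,0,0]], squeeze=35)

```text
t: 12.4
tcp_pos: [0.5132, 0.0987, 0.0004]
tool_rot: [-0.016, -0.707, 0.707, 0.015]
force: [-4.7, -0.1, 13.6]
finger_gap: 0.173
```

Call:
apply_moves(motion=[[8,0,-0.05,0,0],[8,0,-0.15,0,0],[8,0.07,-0.22,0,0],[8,0.2,-0.25,0,0],[8,0.4,-0.25,0,0],[8,0.65,-0.25,0,0],[8,0.9,-0.25,0,0],[8,1.15,-0.25,0,0],[8,1.35,-0.25,0,0],[8,1.45,-0.25,0,0],[8,1.5,-0.25,0,0]], squeeze=70)

```text
t: 13.78
tcp_pos: [0.4747, 0.1004, 0.0073]
tool_rot: [0.02, 0.707, -0.707, -0.012]
force: [6.5, -0.1, -0.8]
finger_gap: 0.172
```

```bash
python3 - <<'E'
from h import *
st()
c=cal("wrist"); im=manip.snapshot("wrist"); cv2.imwrite("pics/w12.png",im[...,::-1])
im=manip.snapshot("top"); crop(im,"t12",200,130,280,240,5)
E
```

```text
t 13.78 tcp [0.4747 0.1004 0.0073] yaw z-axis [-0.045 -0.999 -0.   ] x [-0.999  0.045 -0.012] F [ 6.5 -0.1 -0.8] gap 0.172
```

View pics/w12.png

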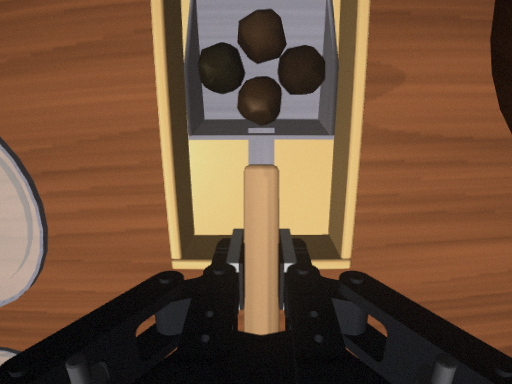

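View pics/t12.png

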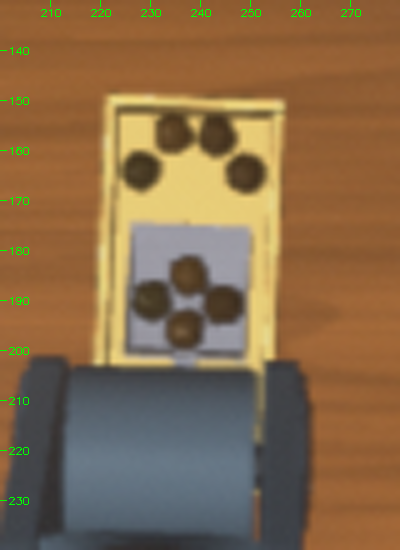

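Four balls are in the scoop and four remain in the box. The 6.5 N in x is the fingertips touching the near wall, so I'll ease forward and then lift.

Call:
apply_moves(motion=[[8,-0.15,0,0,0],[8,-0.25,-0.1,0,0],[8,-0.25,-0.4,0,0],[8,-0.25,-0.8,0,0],[8,-0.25,-1.3,0,0],[8,-0.25,-1.9,0,0],[8,-0.25,-2.5,0,0],[8,-0.25,-3.1,0,0],[8,-0.25,-3.7,0,0],[8,-0.25,-4.3,0,0],[8,-0.25,-4.8,0,0],[8,-0.25,-5.1,0,0]], squeeze=70)

```text
t: 15.38
tcp_pos: [0.4762, 0.1004, 0.1607]
tool_rot: [0.016, 0.707, -0.707, -0.015]
force: [0.1, -0.5, -1.4]
finger_gap: 0.173
```

```bash
python3 - <<'E'
from h import *
st()
c=cal("wrist"); im=manip.snapshot("wrist"); cv2.imwrite("pics/w13.png",im[...,::-1])
for th in (-20,-15,-10,-5,0): print(th,"lip",sp(c,35,1,0,th),"backtop",sp(c,-35,34,0,th))
E
```

```text
t 15.38 tcp [0.4762 0.1004 0.1607] yaw z-axis [-0.044 -0.999 -0.   ] x [-0.999  0.044 -0.001] F [ 0.1 -0.5 -1.4] gap 0.173
-20 lip [260.5317547  -65.04769814] backtop [260.61125612 133.58210584]
-15 lip [260.53095434 -47.56901832] backtop [260.60870429 133.82056562]
-10 lip [260.53141335 -30.51863126] backtop [260.60681991 135.02135975]
-5 lip [260.53287324 -13.92109195] backtop [260.60554918 137.07423499]
0 lip [260.53513658   2.2218226 ] backtop [260.60484175 139.87875176]
```

View pics/w13.png

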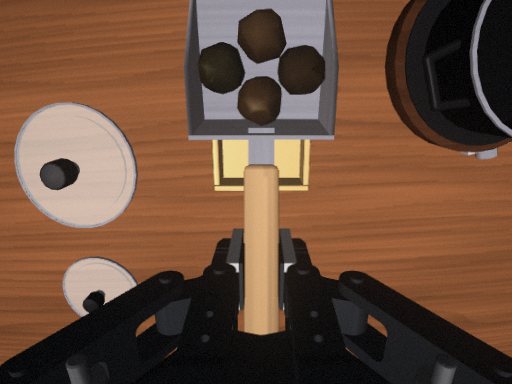

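Four balls sit stably at the rear with the scoop pitched about 13° lip-up. Next I'll carry them gently sideways to the pot.

```bash
python3 - <<'E'
from h import *
go((490,-117,155,-2.5))
E
```

```text
t 15.43 tcp [0.4768 0.1005 0.1613] yaw z-axis [-0.044 -0.999 -0.   ] x [-0.999  0.044 -0.003] F [ 0.4 -0.7 -1.3] gap 0.173
fwd yaw -2.53
(490, -117, 155, -2.5) -> [-0.758  0.213  7.222] twist -0.003
```

Call:
apply_moves(motion=[[8,0,0,0.1,0],[8,0,0,0.35,0],[8,0,0,0.8,0],[8,0,0,1.4,0],[8,-0.1,0,2.1,0],[8,-0.2,0,2.8,0],[8,-0.3,0,3.5,0],[8,-0.4,0,4.2,0],[8,-0.5,0,4.9,0],[8,-0.6,0.05,5.6,0],[8,-0.7,0.1,6.2,0],[8,-0.76,0.15,6.65,0]])

```text
t: 16.92
tcp_pos: [0.4901, -0.1013, 0.1544]
tool_rot: [0.016, 0.707, -0.707, -0.016]
force: [0.4, 1.1, -2.1]
finger_gap: 0.169
```

Call:
apply_moves(motion=[[8,0,0.02,0.3,0],[8,0,0.05,0.47,0],[8,0,0.06,0.55,0],[8,0,0.06,0.57,0],[8,0,0.06,0.57,0]])

```text
t: 17.55
tcp_pos: [0.4894, -0.1166, 0.153]
tool_rot: [0.016, 0.707, -0.707, -0.016]
force: [0.2, -0.4, -1.9]
finger_gap: 0.172
```

```bash
python3 - <<'E'
from h import *
st()
c=cal("wrist"); im=manip.snapshot("wrist"); cv2.imwrite("pics/w14.png",im[...,::-1])
C=np.array([.5803,-.1209,.118])
print("rim pts",[ (a,np.round(proj(c,C+.066*np.array([np.cos(np.radians(a)),np.sin(np.radians(a)),0])),1).tolist()) for a in (90,120,150,180,210,240,270)])
im=manip.snapshot("top"); crop(im,"t14",270,130,370,230,6)
im=manip.snapshot("side"); crop(im,"s14",190,90,320,200,6)
E
```

```text
t 17.55 tcp [ 0.4894 -0.1166  0.153 ] yaw z-axis [-0.044 -0.999 -0.   ] x [-0.999  0.044  0.   ] F [ 0.2 -0.4 -1.9] gap 0.172
rim pts [(90, [160.7, 74.6]), (120, [179.2, 124.4]), (150, [217.4, 157.7]), (180, [265.2, 168.0]), (210, [312.0, 153.6]), (240, [347.5, 117.0]), (270, [361.9, 65.4])]
```

View pics/w14.png

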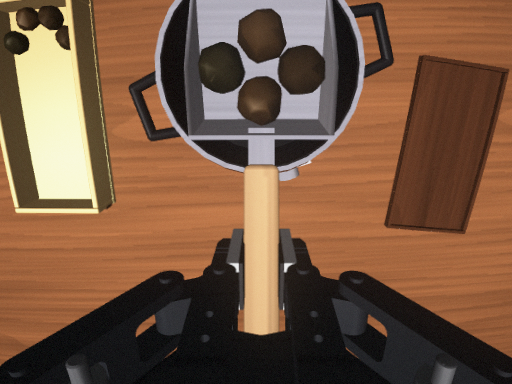

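View pics/t14.png

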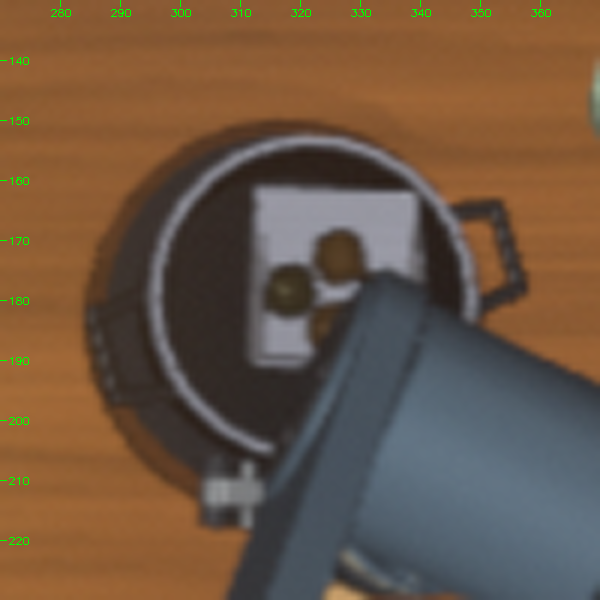

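View pics/s14.png

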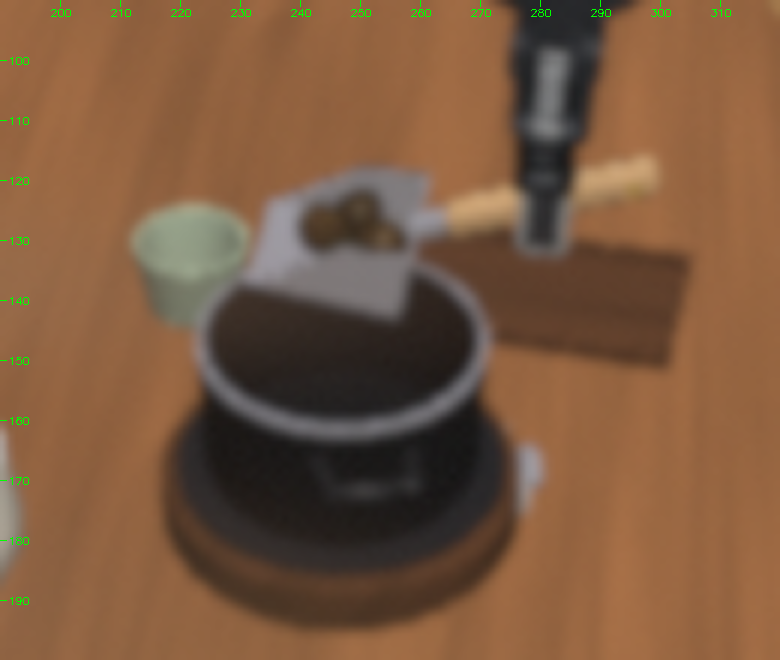

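```bash
cat >> h.py <<'E'
def sw(x,z,y=0,th=0):
    s=manip.sense(); r=R.from_quat(s["tool_rot"]).as_matrix(); p=np.array(s["tcp_pos"])
    t=np.radians(th); dx,dz=(x+87)/1000,(z-58)/1000
    a,b=dx*np.cos(t)+dz*np.sin(t),-dx*np.sin(t)+dz*np.cos(t)
    return p+r@np.array([-a,-GB-b,-y/1000])
E
python3 - <<'E'
from h import *
S=cal("side");T=cal("top");c=cal("wrist")
for th in (-18,-15,-12,-9):
    print(th,"side nearlip",proj(S,sw(35,0,33,th)),"rearbot",proj(S,sw(-35,0,33,th)),"top lipL",proj(T,sw(35,0,33,th)),"lipR",proj(T,sw(35,0,-33,th)),"wr floorback",sp(c,-33,2,0,th), "world lip",sw(35,0,0,th))
E
```

```text
-18 side nearlip [229.07515529 131.10922586] rearbot [253.8072364  140.00036869] top lipL [313.19777249 158.42285613] lipR [340.51538326 159.58326922] wr floorback [260.68727295 105.16946301] world lip [ 0.62329493 -0.12262013  0.1860019 ]
-15 side nearlip [229.563855   133.29888873] rearbot [254.57694601 141.11443845] top lipL [312.80944828 159.30126235] lipR [339.97427053 160.45333348] wr floorback [260.68499399 108.99741883] world lip [ 0.62219893 -0.12257152  0.17901528]
-12 side nearlip [230.18102281 135.45961296] rearbot [255.40979785 142.1949806 ] top lipL [312.42489574 160.31424373] lipR [339.4409018  161.45796406] wr floorback [260.68303075 112.99965939] world lip [ 0.62073912 -0.1225069   0.17209565]
-9 side nearlip [230.92332166 137.58646471] rearbot [256.30335933 143.23957832] top lipL [312.04496835 161.45711129] lipR [338.91642026 162.5924984 ] wr floorback [260.68136602 117.15844896] world lip [ 0.61891952 -0.12242645  0.16526197]
```

The pot rim spans columns 156–363, so its centre is about (0.580,-0.120), and the scoop is centred within 1 mm. The pitch is about -10°. I'll lower the bowl inside the far part of the mouth.

Call:
apply_moves(motion=[[8,0,0.2,0,0],[8,0,0.6,0,0],[8,0,1.1,0,0],[8,0,1.6,0,0],[8,0,1.95,0,0],[8,-0.1,2.12,0,0],[8,-0.25,2.16,0,0],[8,-0.33,2.16,0,0],[8,-0.33,2.16,0,0]], squeeze=70)

```text
t: 18.82
tcp_pos: [0.5001, -0.1177, 0.0886]
tool_rot: [-0.016, -0.707, 0.707, 0.015]
force: [0.1, -0.7, -2.0]
finger_gap: 0.171
```

```bash
python3 - <<'E'
from h import *
st()
c=cal("wrist"); im=manip.snapshot("wrist"); cv2.imwrite("pics/w15.png",im[...,::-1])
im=manip.snapshot("side"); crop(im,"s15",190,90,320,200,6)
im=manip.snapshot("top"); crop(im,"t15",270,130,370,230,6)
E
```

```text
t 18.82 tcp [ 0.5001 -0.1177  0.0886] yaw z-axis [-0.044 -0.999  0.001] x [-0.999  0.044 -0.001] F [ 0.1 -0.7 -2. ] gap 0.171
```

View pics/w15.png

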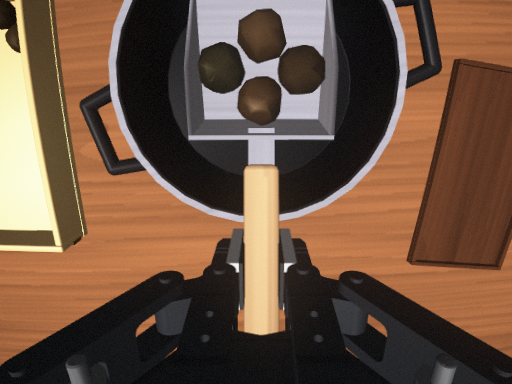

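View pics/s15.png

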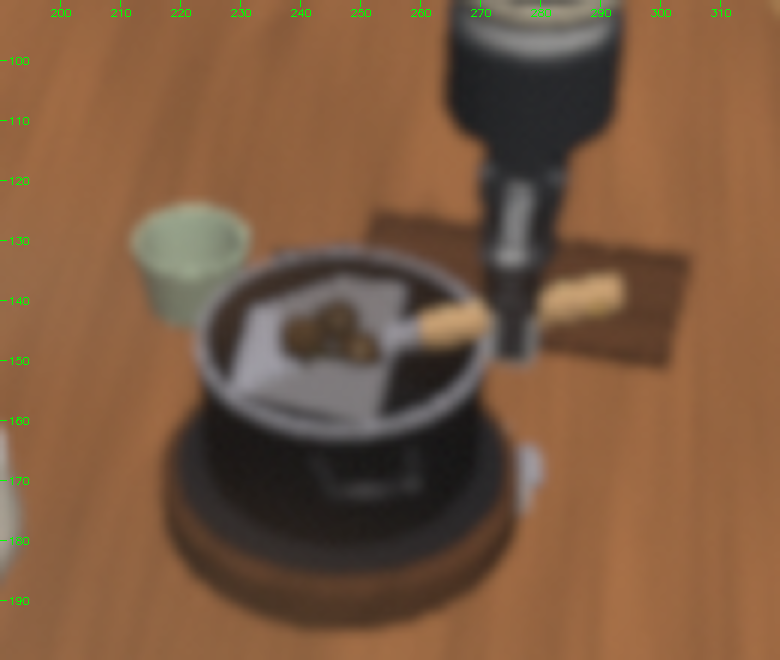

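View pics/t15.png

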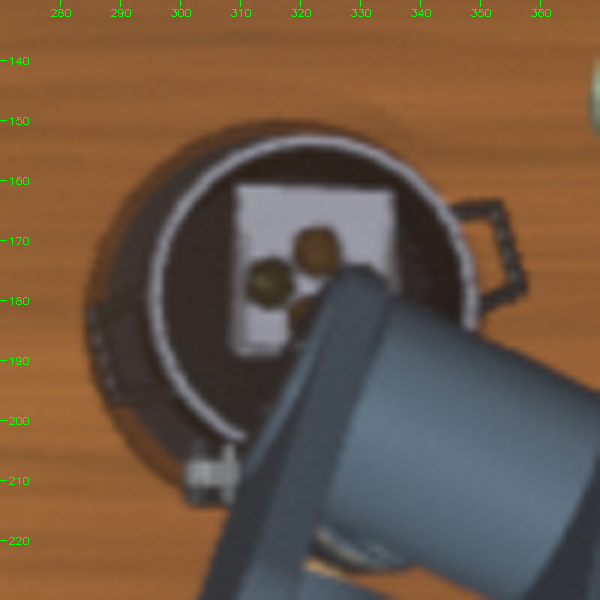

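Call:
apply_moves(motion=[[8,-0.05,-0.1,0,0],[8,-0.15,-0.1,0,0],[8,-0.25,-0.1,0,0],[8,-0.35,-0.1,0,0],[8,-0.45,-0.1,0,0],[8,-0.55,-0.1,0,0],[8,-0.55,-0.1,0,0]], squeeze=22)

```text
t: 19.85
tcp_pos: [0.5084, -0.1163, 0.0899]
tool_rot: [0.01, 0.708, -0.706, -0.021]
force: [-12.4, -1.1, 3.8]
finger_gap: 0.178
```

```bash
python3 - <<'E'
from h import *
st()
c=cal("wrist"); im=manip.snapshot("wrist"); cv2.imwrite("pics/w16.png",im[...,::-1])
im=manip.snapshot("side"); crop(im,"s16",190,90,320,200,6)
E
```

```text
t 19.85 tcp [ 0.5084 -0.1163  0.0899] yaw z-axis [-0.043 -0.999 -0.003] x [-0.999  0.043  0.016] F [-12.4  -1.1   3.8] gap 0.178
```

View pics/w16.png

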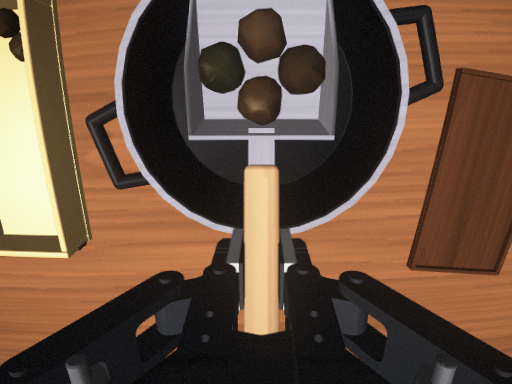

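View pics/s16.png

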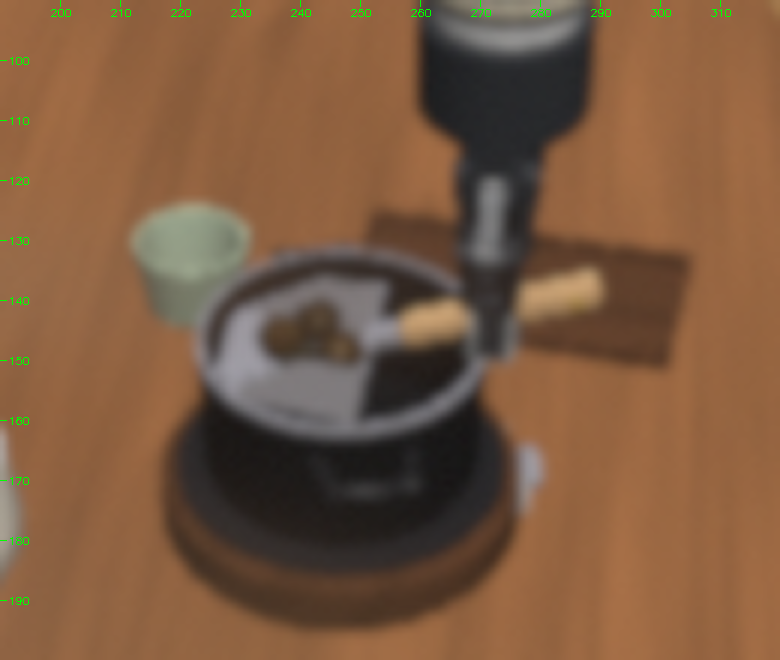

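```bash
python3 - <<'E'
from h import *
c=cal("wrist"); s,r=st()
C=np.array([.5798,-.1198,.118])
for rad in (.064,.068):
  print(rad,[np.round(proj(c,C+rad*np.array([np.cos(np.radians(a)),np.sin(np.radians(a)),0])),1).tolist() for a in (165,170,175,180,185,190,195)])
im=cv2.imread("pics/w16.png")[...,::-1]; crop(im,"w16c",200,190,320,320,6)
E
```

```text
t 19.95 tcp [ 0.5085 -0.1162  0.0898] yaw z-axis [-0.043 -0.999 -0.003] x [-0.999  0.043  0.015] F [-12.6  -0.2   2.2] gap 0.173
0.064 [[234.8, 225.6], [245.4, 227.3], [256.1, 228.2], [266.8, 228.2], [277.5, 227.4], [288.1, 225.6], [298.6, 223.1]]
0.068 [[233.3, 232.4], [244.5, 234.2], [255.8, 235.1], [267.1, 235.2], [278.4, 234.3], [289.6, 232.5], [300.6, 229.8]]
```

View pics/w16c.png

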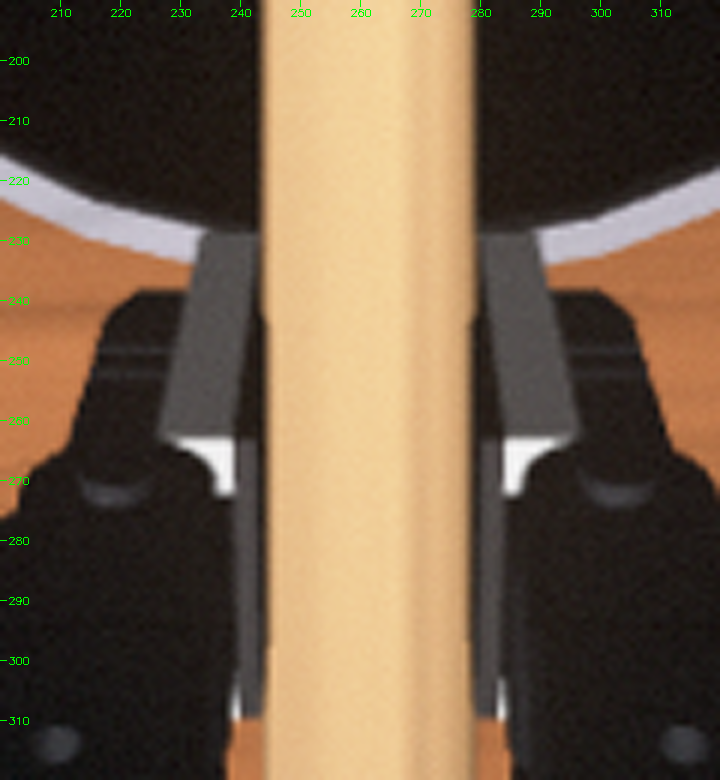

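The pads occlude the rim, so they're above it. The 12 N is the lip on the far wall, as planned, so I'll keep pushing.

Call:
apply_moves(motion=[[8,-0.07,0,0,0],[8,-0.14,0,0,0],[8,-0.21,0,0,0],[8,-0.28,0,0,0],[8,-0.35,0,0,0],[8,-0.35,0,0,0]], squeeze=20)

```text
t: 20.7
tcp_pos: [0.5085, -0.1149, 0.0888]
tool_rot: [0.002, 0.71, -0.704, -0.028]
force: [-30.5, -3.3, 11.4]
finger_gap: 0.174
```

```bash
python3 - <<'E'
from h import *
st()
c=cal("wrist"); im=manip.snapshot("wrist"); cv2.imwrite("pics/w17.png",im[...,::-1])
im=manip.snapshot("side"); crop(im,"s17",190,90,320,200,6)
E
```

```text
t 20.7 tcp [ 0.5085 -0.1149  0.0888] yaw z-axis [-0.042 -0.999 -0.007] x [-0.998  0.041  0.037] F [-30.5  -3.3  11.4] gap 0.174
```

View pics/w17.png

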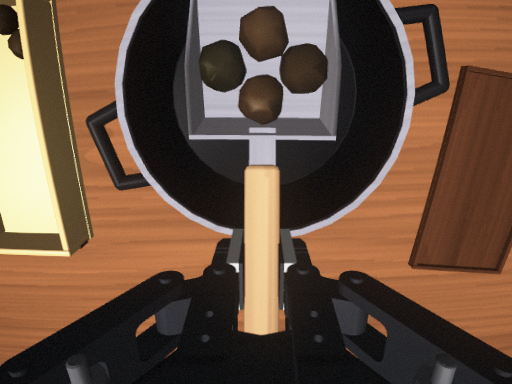

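View pics/s17.png

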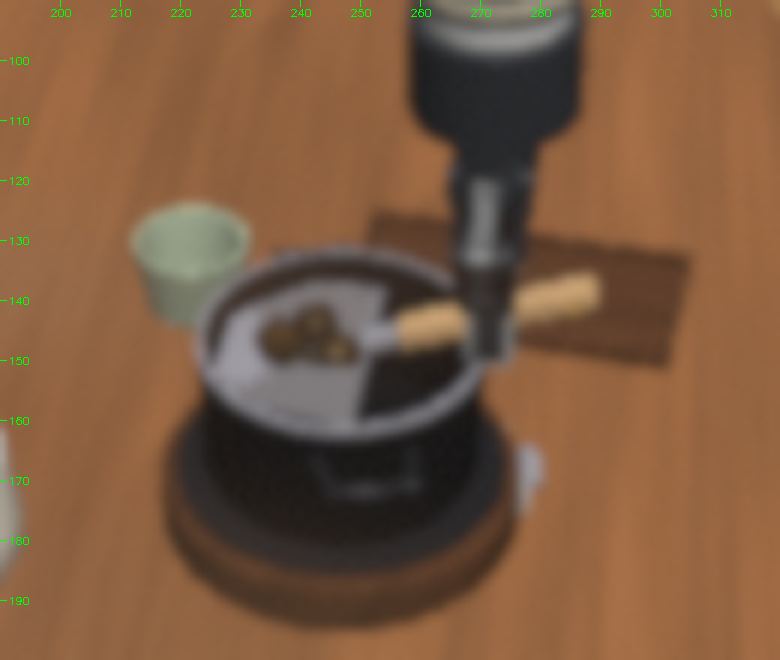

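Wall friction locks the lip when I push straight forward (30 N, no rotation). Raising the hand while keeping a lighter push makes that friction turn the lip down, so I'll follow an arc about the lip.

Call:
apply_moves(motion=[[8,0.15,-0.1,0,0],[8,0.2,-0.25,0,0],[8,0.18,-0.4,0,0],[8,0.15,-0.55,0,0],[8,0.15,-0.55,0,0]], squeeze=20)

```text
t: 21.42
tcp_pos: [0.5174, -0.1169, 0.1066]
tool_rot: [0.012, 0.708, -0.706, -0.019]
force: [-6.7, 1.4, -0.6]
finger_gap: 0.174
```

```bash
python3 - <<'E'
from h import *
st()
c=cal("wrist"); im=manip.snapshot("wrist"); cv2.imwrite("pics/w18.png",im[...,::-1])
im=manip.snapshot("side"); crop(im,"s18",190,90,320,200,6)
E
```

```text
t 21.43 tcp [ 0.5174 -0.1169  0.1066] yaw z-axis [-0.043 -0.999 -0.003] x [-0.999  0.043  0.01 ] F [-6.7  1.4 -0.6] gap 0.174
```

View pics/w18.png

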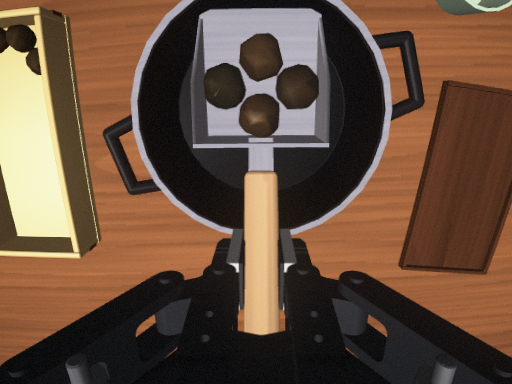

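View pics/s18.png

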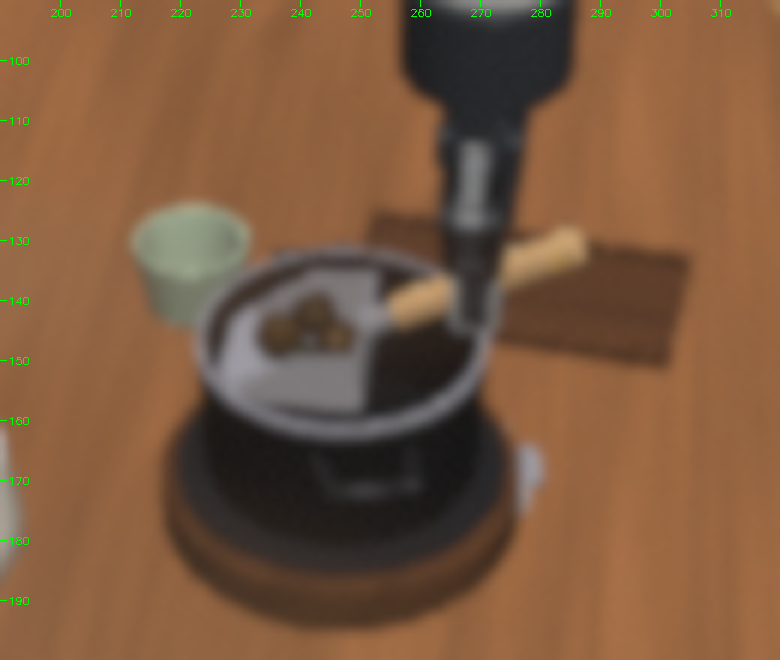

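That works: the scoop is now about level (lip at row 10). I'll continue along the arc.

Call:
apply_moves(motion=[[8,-0.14,-0.17,0,0],[8,-0.28,-0.35,0,0],[8,-0.43,-0.54,0,0],[8,-0.57,-0.73,0,0],[8,-0.72,-0.92,0,0],[8,-0.87,-1.1,0,0],[8,-1.03,-1.25,0,0],[8,-1.2,-1.4,0,0],[8,-1.2,-1.4,0,0]], squeeze=20)

```text
t: 22.65
tcp_pos: [0.5547, -0.1187, 0.1486]
tool_rot: [0.013, 0.708, -0.706, -0.018]
force: [-5.9, 1.1, -1.5]
finger_gap: 0.171
```

```bash
python3 - <<'E'
from h import *
st()
c=cal("wrist"); im=manip.snapshot("wrist"); cv2.imwrite("pics/w19.png",im[...,::-1])
for th in (0,10,20,30,40): print(th,"lip",sp(c,35,1,0,th),"backtop",sp(c,-35,34,0,th),sw(35,0,0,th),sw(-35,0,0,th)[2])
im=manip.snapshot("side"); crop(im,"s19",190,90,320,200,6)
E
```

```text
t 22.65 tcp [ 0.5547 -0.1187  0.1486] yaw z-axis [-0.043 -0.999 -0.002] x [-0.999  0.043  0.008] F [-5.9  1.1 -1.5] gap 0.171
0 lip [260.6424068    4.10177184] backtop [260.71335232 141.04225722] [ 0.67644498 -0.1239639   0.14006983] 0.14060321835804265
10 lip [260.63684893  34.7717322 ] backtop [260.70708566 148.46651969] [ 0.66437889 -0.12339466  0.11985741] 0.13253768486802464
20 lip [260.63568457  63.95814421] backtop [260.70340218 157.93860558] [ 0.64898935 -0.1226867   0.10204963] 0.12649150284885755
30 lip [260.63777791  91.90918166] backtop [260.70199114 168.99093262] [ 0.63074396 -0.12186153  0.08718756] 0.122648382481678
40 lip [260.64241544 118.8956951 ] backtop [260.70259222 181.26837305] [ 0.6101971  -0.12094424  0.07572278] 0.12112509503413006
```

View pics/w19.png

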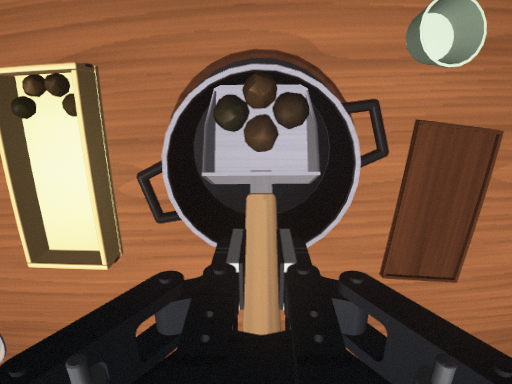

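View pics/s19.png

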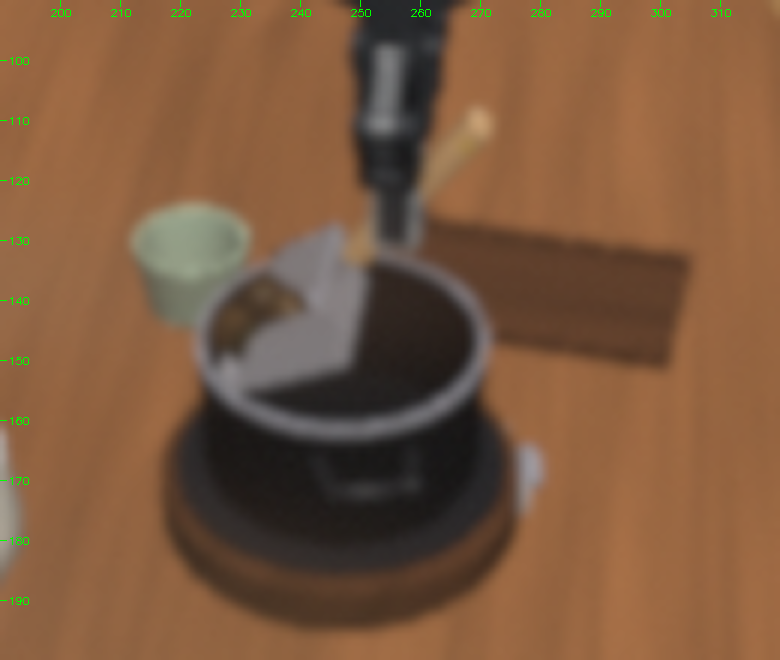

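Pitched about 28° lip-down, with the balls resting against the far wall inside the pot. I'll firm the grip and retreat so that they roll off.

Call:
apply_moves(motion=[[8,0.2,0,0,0],[8,0.4,0.1,0,0],[8,0.6,0.25,0,0],[8,0.8,0.4,0,0],[8,1.0,0.5,0,0],[8,1.2,0.5,0,0],[8,1.35,0.5,0,0],[8,1.35,0.5,0,0],[8,1.35,0.5,0,0]], squeeze=70)

```text
t: 23.88
tcp_pos: [0.5177, -0.1184, 0.1348]
tool_rot: [-0.016, -0.707, 0.707, 0.015]
force: [-0.1, 0.4, -1.1]
finger_gap: 0.175
```

```bash
python3 - <<'E'
from h import *
st()
c=cal("wrist"); im=manip.snapshot("wrist"); cv2.imwrite("pics/w20.png",im[...,::-1])
im=manip.snapshot("side"); crop(im,"s20",190,90,320,200,6)
E
```

```text
t 23.88 tcp [ 0.5177 -0.1184  0.1348] yaw z-axis [-0.044 -0.999  0.   ] x [-0.999  0.044 -0.001] F [-0.1  0.4 -1.1] gap 0.175
```

View pics/w20.png

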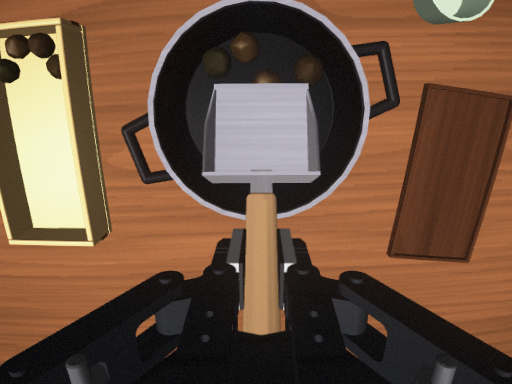

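View pics/s20.png

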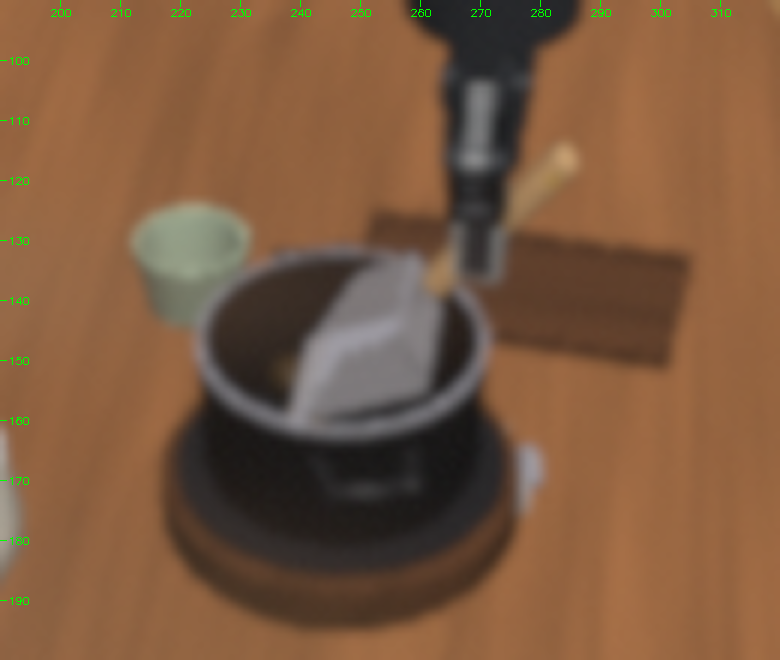

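All four balls lie in the pot at (216,62), (244,46), (266,78) and (308,68), and the scoop is empty. I'll raise it and carry it back to the tray.

```bash
python3 - <<'E'
from h import *
go((517,-118,225,-2.5),(501.4,-318.5,225,-7.95),(501.4,-318.5,90,-7.95))
E
```

```text
t 23.98 tcp [ 0.5177 -0.1184  0.1347] yaw z-axis [-0.044 -0.999  0.   ] x [-0.999  0.044 -0.001] F [ 0.6  0.1 -1.8] gap 0.169
fwd yaw -2.54
(517, -118, 225, -2.5) -> [ 0.021 -3.009 -0.011] twist -0.004
(501.4, -318.5, 225, -7.95) -> [ 0.244 -3.007  6.689] twist 0.541
(501.4, -318.5, 90, -7.95) -> [0.247 1.493 6.688] twist 0.541
```

Call:
apply_moves(motion=[[8,0,-1,0,0],[8,0,-2.4,0,0],[8,0,-3.0,0.3,0],[8,0,-3.0,1.3,0.1],[8,0.1,-3.0,2.8,0.25],[8,0.2,-3.0,4.3,0.4],[8,0.245,-2.6,5.6,0.54],[8,0.245,-1.4,6.4,0.54],[8,0.245,0.2,6.69,0.54],[8,0.245,1.1,6.69,0.54],[8,0.245,1.49,6.69,0.54],[8,0.245,1.49,6.69,0.54]], squeeze=60)

```text
t: 25.48
tcp_pos: [0.5011, -0.3182, 0.0896]
tool_rot: [0.049, 0.706, -0.705, -0.049]
force: [0.4, -0.8, -1.8]
finger_gap: 0.175
```

```bash
python3 - <<'E'
from h import *
st()
c=cal("wrist"); im=manip.snapshot("wrist"); cv2.imwrite("pics/w21.png",im[...,::-1])
for n,P in dict(TL=(.601,-.2839,.01),TR=(.5878,-.3808,.01),BR=(.4025,-.3544,.01),BL=(.4171,-.2587,.01)).items(): print(n,proj(c,P))
for th in (24,27,30): print(th,sw(35,0,0,th),proj(c,sw(35,0,0,th)),proj(cal("side"),sw(35,0,0,th)))
im=manip.snapshot("side"); crop(im,"s21",210,90,320,180,6)
E
```

```text
t 25.48 tcp [ 0.5011 -0.3182  0.0896] yaw z-axis [-0.138 -0.99  -0.001] x [-0.99   0.138  0.001] F [ 0.4 -0.8 -1.8] gap 0.175
TL [200.17140533  70.50953523]
TR [323.83490418  70.1498165 ]
BR [312.07063874 277.93342073]
BL [211.34460587 276.86622892]
24 [ 0.58876166 -0.33084613  0.03850905] [261.16239095  74.67854914] [250.71067821 125.54434558]
27 [ 0.58332773 -0.33009265  0.03404574] [261.1579228   83.12913504] [252.27842571 126.87587719]
30 [ 0.57766991 -0.32930779  0.02987566] [261.15392813  91.48027219] [253.90670255 128.14043536]
```

View pics/w21.png

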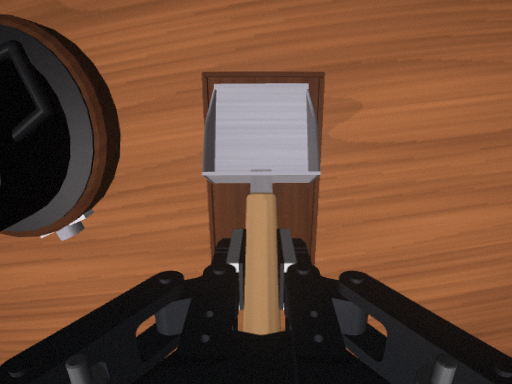

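View pics/s21.png

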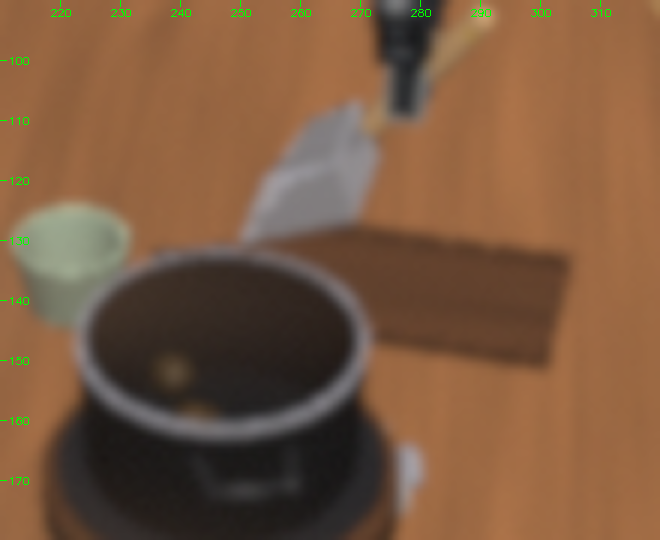

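Pitch is about 27° and the lip is over the tray's far end, inside the rim. I'll touch the lip down and swing the handle back along an arc to flatten the scoop.

Call:
apply_moves(motion=[[8,0.05,0.4,0,0],[8,0.1,0.8,0,0],[8,0.1,1.0,0,0],[8,0.32,1.2,0,0],[8,0.54,1.4,0,0],[8,0.72,1.6,0,0],[8,0.9,1.82,0,0],[8,1.04,2.02,0,0],[8,1.17,2.2,0,0],[8,1.17,2.2,0,0]], squeeze=20)

```text
t: 26.82
tcp_pos: [0.4655, -0.3135, 0.0244]
tool_rot: [0.049, 0.705, -0.705, -0.049]
force: [-2.9, 0.7, 5.5]
finger_gap: 0.174
```

```bash
python3 - <<'E'
from h import *
st()
c=cal("wrist"); im=manip.snapshot("wrist"); cv2.imwrite("pics/w22.png",im[...,::-1])
for th in (0,5,10,15): print(th,sw(35,0,0,th),proj(c,sw(35,0,0,th)),sw(-35,0,0,th)[2])
im=manip.snapshot("side"); crop(im,"s22",210,90,320,180,6)
E
```

```text
t 26.82 tcp [ 0.4655 -0.3135  0.0244] yaw z-axis [-0.138 -0.99   0.   ] x [-0.99   0.138  0.001] F [-2.9  0.7  5.5] gap 0.174
0 [ 0.58634829 -0.33036673  0.01688553] [260.458825     4.46555758] 0.01693576022230476
5 [ 0.58087447 -0.32960366  0.0064772 ] [260.46901792  20.06891887] 0.012628139475940518
10 [ 0.57452303 -0.32871824 -0.00340983] [260.47885749  35.26334177] 0.00879500120593743
15 [ 0.56734229 -0.32771724 -0.01270033] [260.48838489  50.07739763] 0.005465517909042362
```

View pics/w22.png

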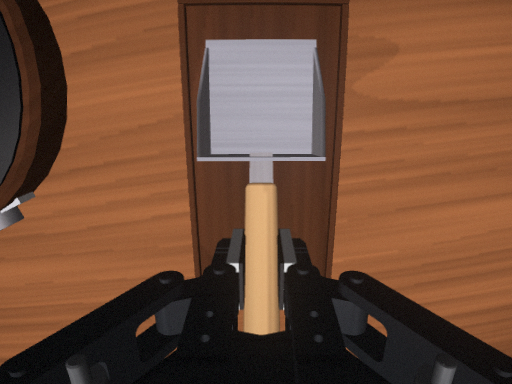

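View pics/s22.png

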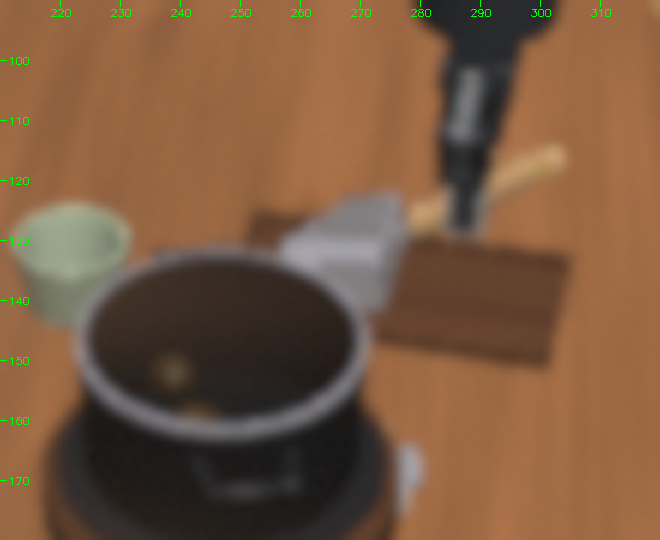

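Now about 10° lip-down with the lip touching the tray floor, pushing 5.5 N. I'll continue down and back.

Call:
apply_moves(motion=[[8,0.08,0.12,0,0],[8,0.15,0.24,0,0],[8,0.21,0.36,0,0],[8,0.26,0.46,0,0],[8,0.26,0.46,0,0]], squeeze=20)

```text
t: 27.55
tcp_pos: [0.458, -0.3126, 0.0109]
tool_rot: [-0.049, -0.705, 0.705, 0.049]
force: [-2.6, 0.9, 5.8]
finger_gap: 0.171
```

```bash
python3 - <<'E'
from h import *
st()
c=cal("wrist"); im=manip.snapshot("wrist"); cv2.imwrite("pics/w23.png",im[...,::-1])
im=manip.snapshot("side"); crop(im,"s23",210,90,320,180,6)
E
```

```text
t 27.55 tcp [ 0.458  -0.3126  0.0109] yaw z-axis [-0.138 -0.99   0.   ] x [-0.99   0.138  0.   ] F [-2.6  0.9  5.8] gap 0.171
```

View pics/w23.png

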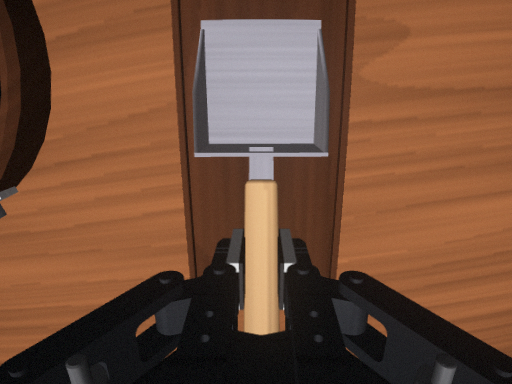

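View pics/s23.png

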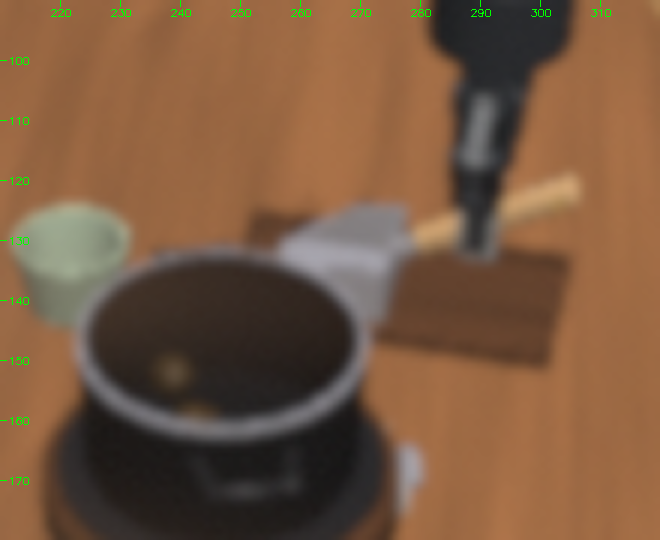

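Call:
apply_moves(motion=[[8,0.03,0.08,0,0],[8,0.05,0.14,0,0],[8,0.0,0.14,0,0],[8,-0.12,0.13,0,0],[8,-0.25,0.12,0,0],[8,-0.25,0.12,0,0]], squeeze=25)

```text
t: 28.4
tcp_pos: [0.464, -0.3132, 0.0084]
tool_rot: [0.048, 0.706, -0.705, -0.05]
force: [-7.2, 0.9, 15.4]
finger_gap: 0.174
```

```bash
python3 - <<'E'
from h import *
st()
c=cal("wrist"); im=manip.snapshot("wrist"); cv2.imwrite("pics/w24.png",im[...,::-1])
im=manip.snapshot("side"); crop(im,"s24",210,90,320,180,6)
im=manip.snapshot("top"); crop(im,"t24",350,165,425,255,6)
E
```

```text
t 28.4 tcp [ 0.464  -0.3132  0.0084] yaw z-axis [-0.137 -0.991 -0.   ] x [-0.991  0.137  0.003] F [-7.2  0.9 15.4] gap 0.174
```

View pics/w24.png

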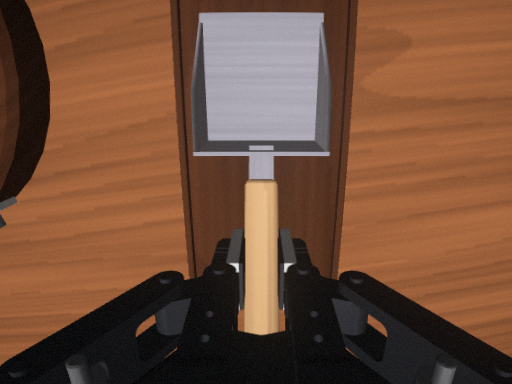

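View pics/t24.png

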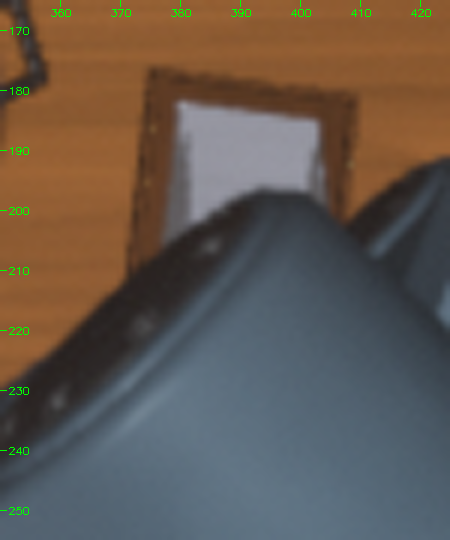

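The lip is back at its original pixels, (379.5,182) and (403,185.5). I'll relieve the pressure, release and rise.

Call:
apply_moves(motion=[[8,0,-0.05,0,0],[20,0,-0.05,0,0],[35,0,-0.05,0,0],[45,0,-0.05,0,0],[45,0,-0.4,0,0],[45,0,-1.2,0,0],[50,0,-2.6,0,0],[50,0,-4.2,0,0],[50,0,-5.5,0,0],[50,0,-5.8,0,0]], squeeze=25)

```text
t: 29.8
tcp_pos: [0.4674, -0.3148, 0.184]
tool_rot: [-0.051, -0.704, 0.707, 0.047]
force: [0.1, -0.1, -1.6]
finger_gap: 0.588
```

```bash
python3 - <<'E'
from h import *
st()
c=cal("wrist"); im=manip.snapshot("wrist"); cv2.imwrite("pics/w25.png",im[...,::-1])
for n,P in dict(grip=(.4603,-.3129,.062),lip=(.5811,-.3296,.004),hend=(.418,-.307,.087)).items(): print(n,proj(c,P))
im=manip.snapshot("side"); crop(im,"s25",190,90,320,200,6)
go((487,309,200,None))
E
```

```text
t 29.8 tcp [ 0.4674 -0.3148  0.184 ] yaw z-axis [-0.138 -0.99   0.004] x [-0.99   0.138 -0.005] F [ 0.1 -0.1 -1.6] gap 0.588
grip [259.19202751 181.51263033]
lip [258.9185509   60.50394532]
hend [259.25863061 230.68555465]
t 29.9 tcp [ 0.4664 -0.3138  0.1816] yaw z-axis [-0.138 -0.99   0.001] x [-0.99   0.138 -0.002] F [ 0.1 -0.2 -0.1] gap 0.584
fwd yaw -7.94
(487, 309, 200, None) -> [  2.184  -0.645 -20.654] twist 0
```

View pics/w25.png

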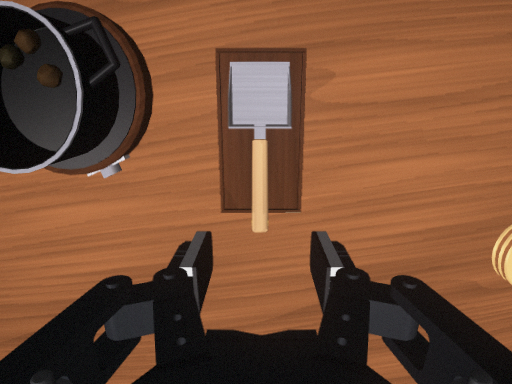

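View pics/s25.png

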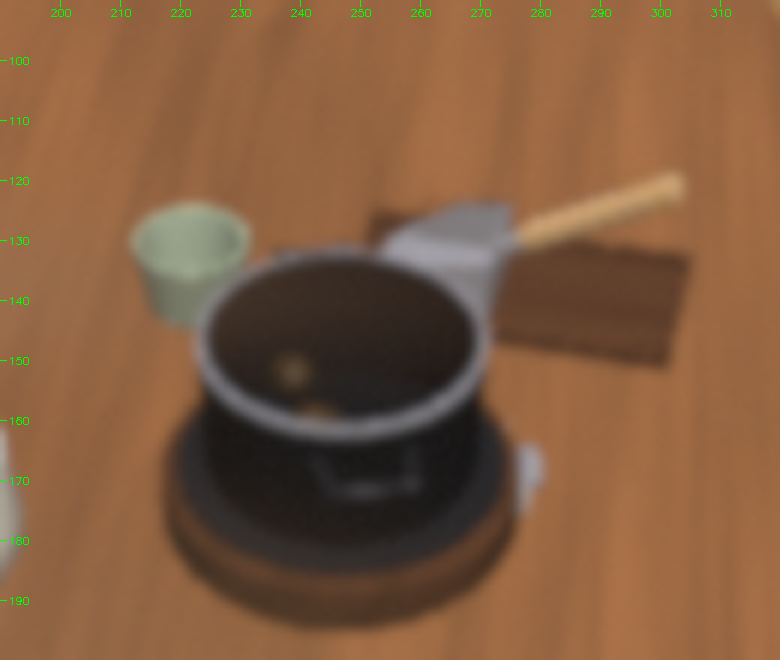

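The scoop lies flat in the tray where it started: handle end at row 231, lip at row 61. Next is the lid, so I'll move above it and turn the wrist to a comfortable yaw.

```bash
python3 - <<'E'
from h import *
go((470,309,185,15),(487,309,185,15))
E
```

```text
t 29.9 tcp [ 0.4664 -0.3138  0.1816] yaw z-axis [-0.138 -0.99   0.001] x [-0.99   0.138 -0.002] F [ 0.1 -0.2 -0.1] gap 0.584
fwd yaw -7.94
(470, 309, 185, 15) -> [  2.746  -0.146 -20.577] twist -2.294
(487, 309, 185, 15) -> [  2.185  -0.145 -20.655] twist -2.294
```

Call:
apply_moves(motion=[[60,0.1,-0.2,-1.2,0],[60,0.3,-0.2,-3,-0.2],[60,0.5,-0.2,-5,-0.5],[60,0.8,-0.2,-7,-0.9],[60,1.0,-0.2,-9,-1.3],[60,1.2,-0.2,-11,-1.6],[60,1.4,-0.2,-13,-2],[60,1.6,-0.2,-15,-2.29],[60,1.8,-0.2,-17,-2.29],[60,2.0,-0.2,-19,-2.29],[60,2.18,-0.2,-20.3,-2.29],[60,2.18,-0.2,-20.65,-2.29]])

```text
t: 31.4
tcp_pos: [0.4852, 0.3108, 0.1843]
tool_rot: [0.095, -0.701, 0.701, -0.092]
force: [-0.3, -0.7, -0.3]
finger_gap: 0.707
```

Call:
apply_moves(motion=[[60,0,0,0,0],[60,0,0,0,0]])

```text
t: 31.65
tcp_pos: [0.4865, 0.3074, 0.1858]
tool_rot: [0.092, -0.701, 0.702, -0.091]
force: [-0.6, -0.0, 0.6]
finger_gap: 0.708
```

```bash
python3 - <<'E'
from h import *
st()
c=cal("wrist"); im=manip.snapshot("wrist"); cv2.imwrite("pics/w26.png",im[...,::-1])
np.savez("w26.npz",K=c[0],D=c[1],E=c[2])
for z in (0,.015,.04,.05): print(z,proj(c,(.4873,.3085,z)))
E
```

```text
t 31.65 tcp [0.4865 0.3074 0.1858] yaw z-axis [ 0.257 -0.966  0.001] x [-0.966 -0.257  0.002] F [-0.6 -0.   0.6] gap 0.708
0 [260.08654622 160.12609449]
0.015 [260.07806795 162.63396969]
0.04 [260.06229982 167.30664688]
0.05 [260.05533425 169.3743185 ]
```

View pics/w26.png

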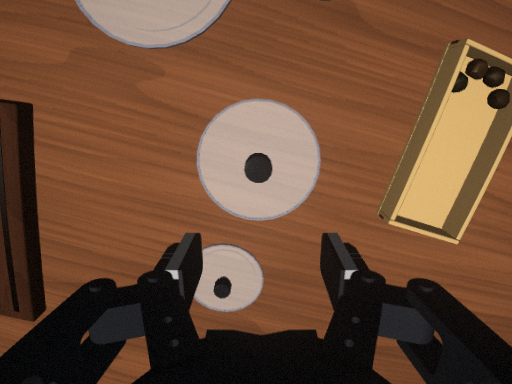

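The lid is centred at (259,159) and its knob at (258,167), 1–2 px off the prediction. I'll correct that while descending partway, then look from lower.

Call:
apply_moves(motion=[[60,-0.05,0.8,-0.04,0],[60,-0.11,2,-0.08,0],[60,-0.11,2.9,-0.08,0],[60,-0.11,3.1,-0.08,0],[60,-0.11,3.1,-0.08,0]])

```text
t: 32.33
tcp_pos: [0.4899, 0.3116, 0.0938]
tool_rot: [0.092, -0.701, 0.701, -0.092]
force: [-0.1, 0.2, 0.2]
finger_gap: 0.702
```

```bash
python3 - <<'E'
from h import *
st()
c=cal("wrist"); im=manip.snapshot("wrist"); cv2.imwrite("pics/w27.png",im[...,::-1])
np.savez("w27.npz",K=c[0],D=c[1],E=c[2])
s,r=st()
for b in (0,.0505): print(b,[proj(c,np.array([s["tcp_pos"][0],s["tcp_pos"][1],z])) for z in (.015,.026,.04,.05)])
crop(im,"w27c",180,90,340,240,5)
E
```

```text
t 32.33 tcp [0.4899 0.3116 0.0938] yaw z-axis [ 0.257 -0.966  0.   ] x [-0.966 -0.257 -0.   ] F [-0.1  0.2  0.2] gap 0.702
t 32.38 tcp [0.4903 0.3119 0.0944] yaw z-axis [ 0.257 -0.966 -0.   ] x [-0.966 -0.257 -0.002] F [-0.3  0.4  0.2] gap 0.702
0 [array([260.72105299, 184.78864373]), array([260.73006484, 188.3569122 ]), array([260.74269651, 193.35474153]), array([260.75263281, 197.28308374])]
0.0505 [array([260.72105299, 184.78864373]), array([260.73006484, 188.3569122 ]), array([260.74269651, 193.35474153]), array([260.75263281, 197.28308374])]
```

View pics/w27c.png

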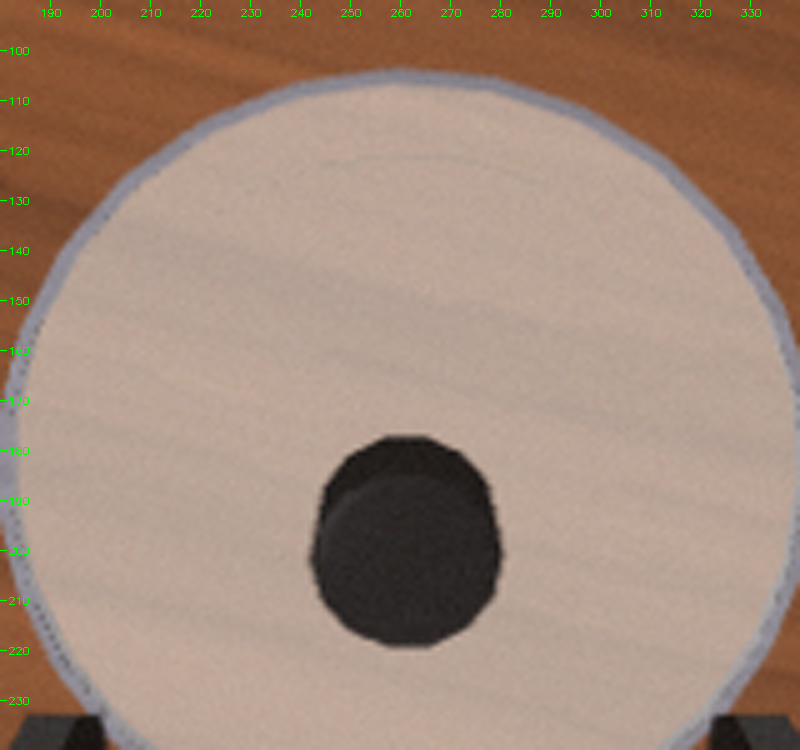

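Call:
apply_moves(motion=[[60,0.06,0.8,0.01,0],[60,0.12,1.8,0.01,0],[60,0.12,2.8,0.01,0],[60,0.12,3.2,0.01,0],[60,0.12,3.4,0.01,0],[60,0.12,3.4,0.01,0]])

```text
t: 33.12
tcp_pos: [0.4867, 0.3113, -0.0078]
tool_rot: [-0.092, 0.701, -0.701, 0.093]
force: [-0.4, -0.0, 0.4]
finger_gap: 0.702
```

```bash
python3 - <<'E'
from h import *
st()
c=cal("wrist"); im=manip.snapshot("wrist"); cv2.imwrite("pics/w28.png",im[...,::-1])
im=manip.snapshot("side"); crop(im,"s28",215,230,325,345,5)
E
```

```text
t 33.12 tcp [ 0.4867  0.3113 -0.0078] yaw z-axis [ 0.258 -0.966 -0.   ] x [-0.966 -0.258 -0.001] F [-0.4 -0.   0.4] gap 0.702
```

View pics/w28.png

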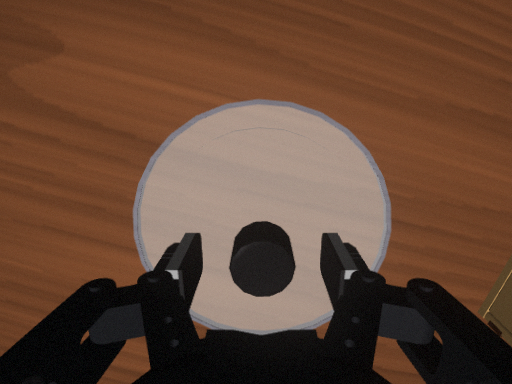

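View pics/s28.png

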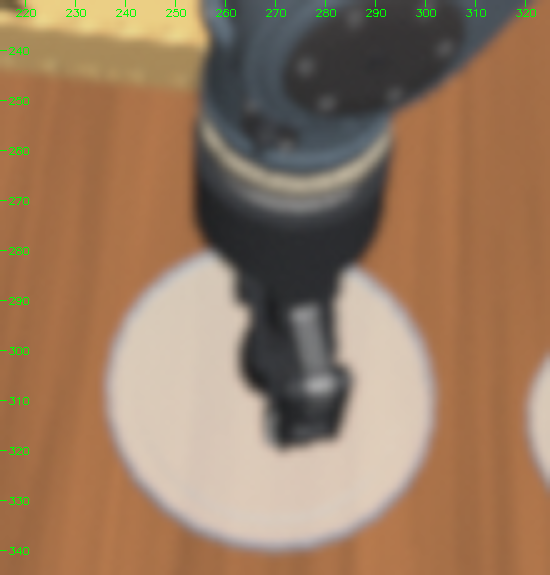

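The knob is between the pads with no contact force. Closing now, then a small lift.

Call:
apply_moves(motion=[[45,0,0,0,0],[35,0,0,0,0],[25,0,0,0,0],[20,0,0,0,0],[20,0,0,0,0],[20,0,0,0,0],[20,0,-0.1,0,0],[20,0,-0.5,0,0],[20,0,-1,0,0],[20,0,-1,0,0]], squeeze=50)

```text
t: 34.48
tcp_pos: [0.4873, 0.3116, 0.0232]
tool_rot: [-0.091, 0.701, -0.701, 0.093]
force: [-0.5, 0.3, -2.4]
finger_gap: 0.334
```

```bash
python3 - <<'E'
from h import *
st()
c=cal("wrist"); im=manip.snapshot("wrist"); cv2.imwrite("pics/w29.png",im[...,::-1])
im=manip.snapshot("side"); crop(im,"s29",215,210,325,345,4)
E
```

```text
t 34.48 tcp [0.4873 0.3116 0.0232] yaw z-axis [ 0.258 -0.966 -0.   ] x [-0.966 -0.258 -0.004] F [-0.5  0.3 -2.4] gap 0.334
```

View pics/w29.png

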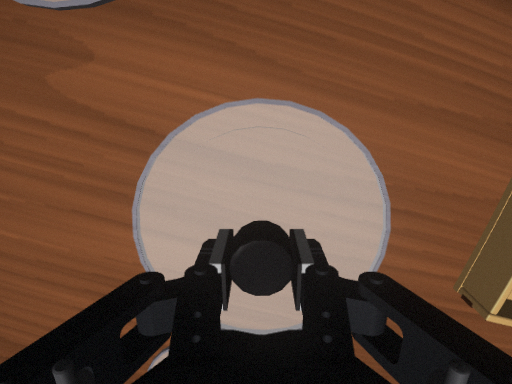

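View pics/s29.png

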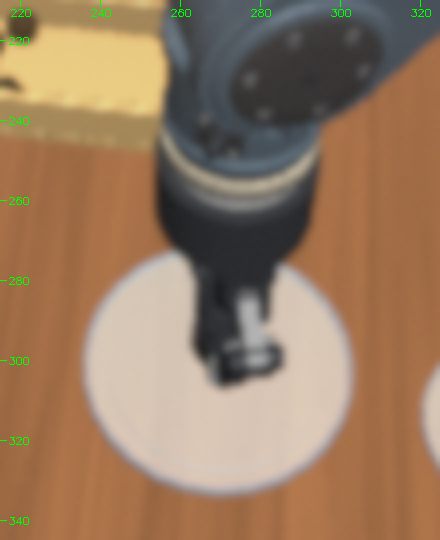

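```bash
python3 - <<'E'
from h import *
c=cal("wrist"); s,r=st(); p=s["tcp_pos"]
for f in (-4,-2,0,2):
  for zo in (10,15):
    # lid centre offset f mm forward of TCP axis, edge at origin+zo ; origin = TCP+7.8 up
    C=lambda a:p+r@np.array([-(f+72.5*np.cos(a))/1000,-(7.8+zo)/1000,72.5*np.sin(a)/1000])
    q=np.array([proj(c,C(a)) for a in np.linspace(0,2*np.pi,73)])
    k=proj(c,p+r@np.array([-f/1000,-(7.8+50)/1000,0]))
    print(f,zo,"L",q[:,0].min().round(1),"R",q[:,0].max().round(1),"T",q[:,1].min().round(1),"B",q[:,1].max().round(1),"knobtop",k.round(1))
im=cv2.imread("pics/w29.png")[...,::-1]; crop(im,"w29c",200,200,330,340,5)
E
```

```text
t 34.58 tcp [0.4862 0.3111 0.022 ] yaw z-axis [ 0.258 -0.966 -0.   ] x [-0.966 -0.258 -0.001] F [ 0.2  0.1 -3.4] gap 0.334
-4 10 L 133.6 R 388.7 T 105.7 B 340.5 knobtop [261.5 278.3]
-4 15 L 130.1 R 392.3 T 105.9 B 346.4 knobtop [261.5 278.3]
-2 10 L 133.2 R 389.2 T 101.6 B 338.1 knobtop [261.5 274.4]
-2 15 L 129.6 R 392.8 T 101.6 B 343.9 knobtop [261.5 274.4]
0 10 L 132.8 R 389.6 T 97.4 B 335.6 knobtop [261.5 270.4]
0 15 L 129.1 R 393.3 T 97.4 B 341.4 knobtop [261.5 270.4]
2 10 L 132.3 R 390.1 T 93.3 B 333.1 knobtop [261.5 266.3]
2 15 L 128.7 R 393.7 T 93.1 B 338.9 knobtop [261.5 266.3]
```

View pics/w29c.png

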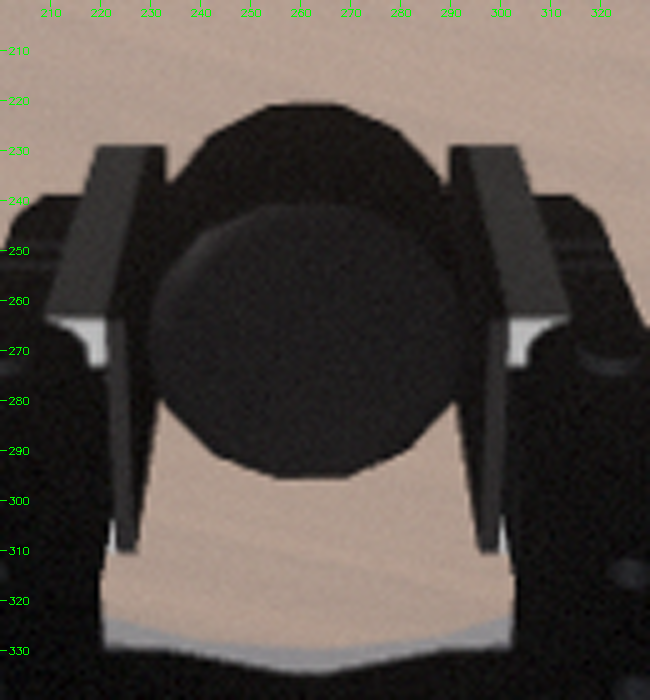

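The lid is gripped level and is centred within 1 mm of the tool axis. When seated, the lid origin at 110 mm corresponds to a TCP z of about 102. I'll carry it over the pot.

```bash
python3 - <<'E'
from h import *
go((486,311,160,None),(579.5,-120.3,160,None),(579.5,-120.3,116,None))
E
```

```text
t 34.58 tcp [0.4862 0.3111 0.022 ] yaw z-axis [ 0.258 -0.966 -0.   ] x [-0.966 -0.258 -0.001] F [ 0.2  0.1 -3.4] gap 0.334
fwd yaw 14.95
(486, 311, 160, None) -> [ 3.000e-03 -4.601e+00  1.000e-03] twist 0
(579.5, -120.3, 160, None) -> [ 0.702 -4.603 14.695] twist 0
(579.5, -120.3, 116, None) -> [ 0.703 -3.137 14.695] twist 0
```

Call:
apply_moves(motion=[[20,0,-0.8,0,0],[20,0,-2.2,0,0],[20,0,-3.6,0.2,0],[20,0,-4.4,1,0],[20,0.1,-4.6,2.5,0],[20,0.2,-4.6,4.2,0],[20,0.3,-4.6,6,0],[20,0.4,-4.6,7.8,0],[20,0.5,-4.6,9.6,0],[20,0.6,-4.6,11.4,0],[20,0.7,-4.6,13,0],[20,0.7,-4.6,14.2,0]], squeeze=50)

```text
t: 36.08
tcp_pos: [0.5753, -0.1081, 0.1589]
tool_rot: [-0.092, 0.701, -0.701, 0.091]
force: [0.8, -0.3, -3.0]
finger_gap: 0.333
```

Call:
apply_moves(motion=[[20,0,0,0.3,0],[20,0,0,0.5,0],[20,0,0,0.5,0]])

```text
t: 36.45
tcp_pos: [0.579, -0.1195, 0.1592]
tool_rot: [-0.093, 0.701, -0.701, 0.092]
force: [-0.2, -0.2, -4.1]
finger_gap: 0.33
```

```bash
python3 - <<'E'
from h import *
st()
c=cal("wrist"); im=manip.snapshot("wrist"); cv2.imwrite("pics/w30.png",im[...,::-1])
C=np.array([.5798,-.1200,.118])
print([np.round(proj(c,C+.068*np.array([np.cos(np.radians(a)),np.sin(np.radians(a)),0])),1).tolist() for a in range(0,360,45)])
C[2]=.042
print([np.round(proj(c,C+.09*np.array([np.cos(np.radians(a)),np.sin(np.radians(a)),0])),1).tolist() for a in range(0,360,45)])
go((579.5,-120.3,114,None))
E
```

```text
t 36.45 tcp [ 0.579  -0.1195  0.1592] yaw z-axis [ 0.259 -0.966 -0.001] x [-0.966 -0.259  0.001] F [-0.2 -0.2 -4.1] gap 0.33
[[287.7, 107.4], [213.1, 117.6], [172.5, 175.4], [186.7, 239.5], [240.3, 275.1], [304.2, 267.6], [347.6, 219.9], [344.1, 153.1]]
[[287.3, 81.6], [212.9, 92.0], [172.2, 150.9], [186.2, 216.6], [240.0, 253.2], [304.1, 245.6], [347.5, 196.6], [343.7, 128.2]]
t 36.5 tcp [ 0.579  -0.1192  0.1593] yaw z-axis [ 0.259 -0.966 -0.001] x [-0.966 -0.259  0.001] F [-0.9 -0.  -3.4] gap 0.331
fwd yaw 15.02
(579.5, -120.3, 114, None) -> [-0.008  1.509  0.042] twist 0
```

View pics/w30.png

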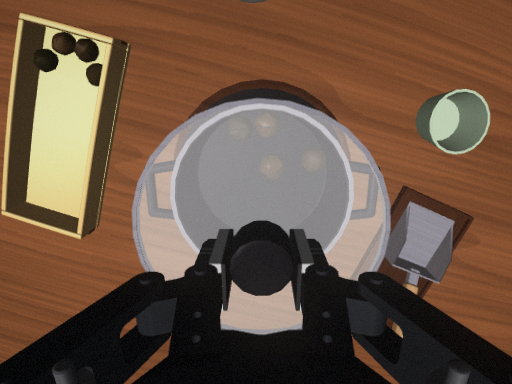

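The rim shows through the glass centred at column 262, against the lid axis at 261.5, and all four balls are in the pot. I'll lower straight down, slowing at the end.

Call:
apply_moves(motion=[[20,-0.01,0.5,0.01,0],[20,-0.01,1.1,0.01,0],[20,-0.01,1.45,0.01,0],[20,-0.01,1.6,0.01,0],[20,-0.01,1.7,0.01,0],[20,-0.01,1.75,0.01,0],[20,-0.01,1.75,0.01,0]], squeeze=50)

```text
t: 37.38
tcp_pos: [0.5801, -0.1208, 0.1073]
tool_rot: [0.092, -0.701, 0.701, -0.092]
force: [-0.2, 0.4, -3.6]
finger_gap: 0.335
```

```bash
python3 - <<'E'
from h import *
st()
c=cal("wrist"); im=manip.snapshot("wrist"); cv2.imwrite("pics/w31.png",im[...,::-1])
im=manip.snapshot("side"); crop(im,"s31",200,100,300,200,6)
E
```

```text
t 37.38 tcp [ 0.5801 -0.1208  0.1073] yaw z-axis [ 0.258 -0.966  0.   ] x [-0.966 -0.258 -0.   ] F [-0.2  0.4 -3.6] gap 0.335
```

View pics/w31.png

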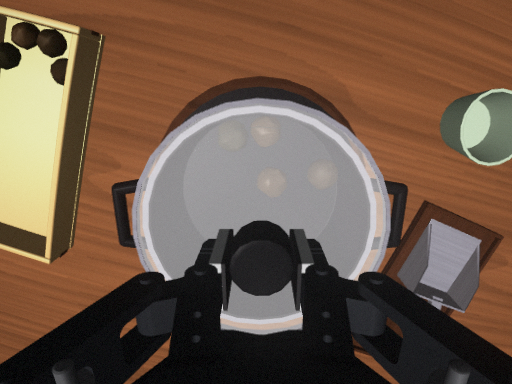

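View pics/s31.png

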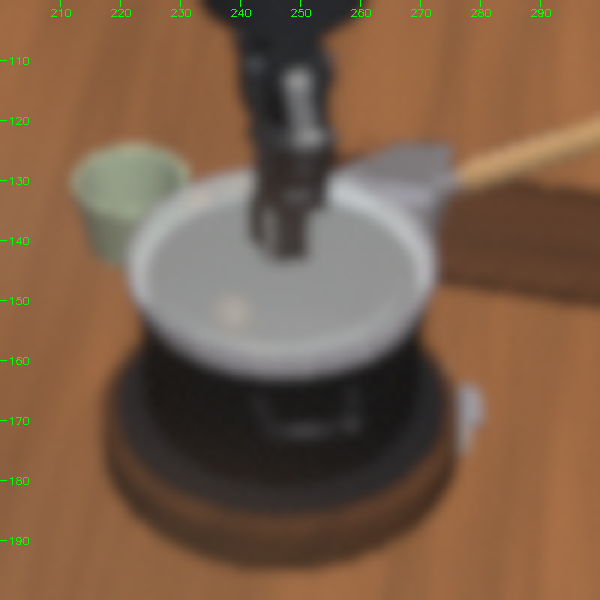

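Lid and rim are concentric within about 1 mm. Lowering the last few millimetres gently.

Call:
apply_moves(motion=[[20,0,0.04,0.02,0],[20,0,0.08,0.02,0],[20,0,0.12,0.02,0],[20,0,0.15,0.02,0],[20,0,0.17,0.02,0],[20,0,0.17,0.02,0]], squeeze=50)

```text
t: 38.22
tcp_pos: [0.58, -0.1213, 0.1022]
tool_rot: [0.092, -0.701, 0.701, -0.092]
force: [-1.6, 1.5, -0.3]
finger_gap: 0.337
```

```bash
python3 - <<'E'
from h import *
st()
E
```

```text
t 38.23 tcp [ 0.58   -0.1213  0.1022] yaw z-axis [ 0.258 -0.966  0.   ] x [-0.966 -0.258  0.   ] F [-1.6  1.5 -0.3] gap 0.337
```

The load has gone from -3.6 N to about 0 at TCP z 102.2, exactly the predicted seat height. I'll release slowly and rise.

Call:
apply_moves(motion=[[20,0,0.015,0,0],[24,0,0.015,0,0],[30,0,0.015,0,0],[34,0,0.015,0,0],[45,0,0.015,0,0],[55,0,0.015,0,0],[60,0,-0.1,0,0],[60,0,-0.8,0,0],[60,0,-1.8,0,0],[60,0,-3,0,0],[60,0,-4,0,0],[60,0,-4,0,0]], squeeze=20)

```text
t: 39.72
tcp_pos: [0.582, -0.122, 0.2249]
tool_rot: [0.09, -0.7, 0.702, -0.094]
force: [-0.1, 0.1, -0.8]
finger_gap: 0.699
```

```bash
python3 - <<'E'
from h import *
st()
c=cal("wrist"); im=manip.snapshot("wrist"); cv2.imwrite("pics/w32.png",im[...,::-1])
im=manip.snapshot("side"); cv2.imwrite("pics/s32f.png",im[...,::-1]); crop(im,"s32",200,100,300,200,6)
go((470,60,230,None))
E
```

```text
t 39.73 tcp [ 0.582  -0.122   0.2249] yaw z-axis [ 0.258 -0.966  0.004] x [-0.966 -0.258 -0.005] F [-0.1  0.1 -0.8] gap 0.699
t 39.83 tcp [ 0.5797 -0.1211  0.2217] yaw z-axis [ 0.258 -0.966 -0.   ] x [-0.966 -0.258  0.   ] F [-0.7  0.1 -0.6] gap 0.704
fwd yaw 14.96
(470, 60, 230, None) -> [ 1.975 -0.275 -6.776] twist 0
```

View pics/w32.png

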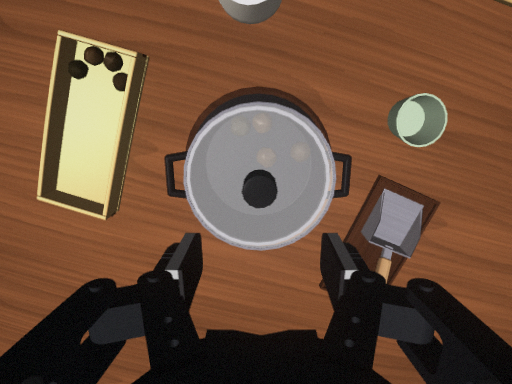

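View pics/s32.png

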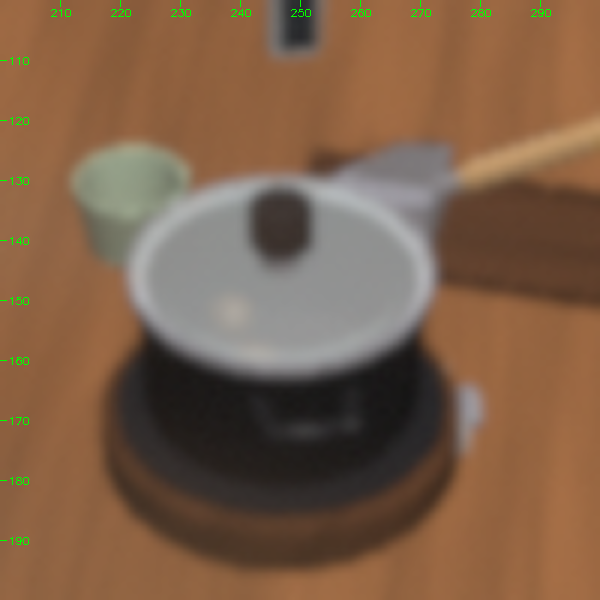

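The lid is seated flat and centred (wrist view: lid centre at (260,175), knob at (260,188)). I'll move the arm clear for a final overview.

Call:
apply_moves(motion=[[60,0.5,-0.3,-1,0],[60,1.2,-0.3,-2.8,0],[60,1.9,-0.3,-4.6,0],[60,1.98,-0.3,-6.2,0],[60,1.98,-0.3,-6.78,0],[60,1.98,-0.3,-6.78,0],[60,1.98,-0.3,-6.78,0]])

```text
t: 40.7
tcp_pos: [0.4711, 0.0588, 0.2305]
tool_rot: [0.092, -0.701, 0.701, -0.092]
force: [-0.1, -0.9, -1.4]
finger_gap: 0.705
```

```bash
python3 - <<'E'
from h import *
st()
im=manip.snapshot("top"); cv2.imwrite("pics/tF.png",im[...,::-1]); crop(im,"tFc",275,100,425,255,5)
im=manip.snapshot("side"); cv2.imwrite("pics/sF.png",im[...,::-1])
E
```

```text
t 40.7 tcp [0.4711 0.0588 0.2305] yaw z-axis [ 0.257 -0.966  0.001] x [-0.966 -0.257  0.   ] F [-0.1 -0.9 -1.4] gap 0.705
```

View pics/tF.png

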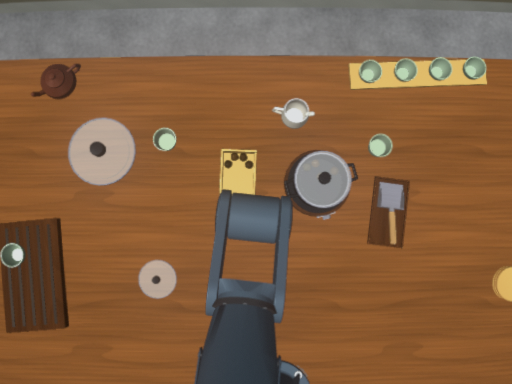

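View pics/tFc.png

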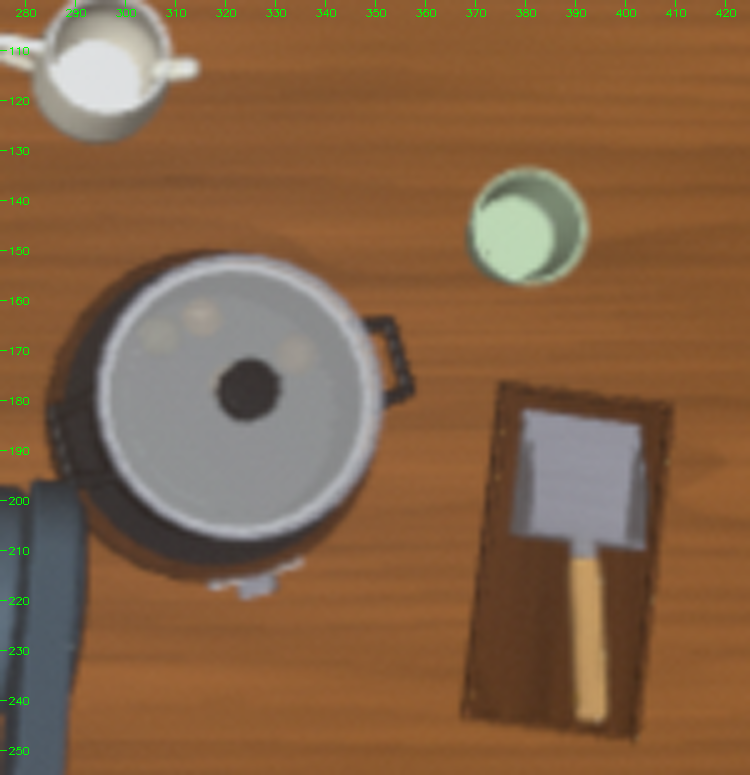

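View pics/sF.png

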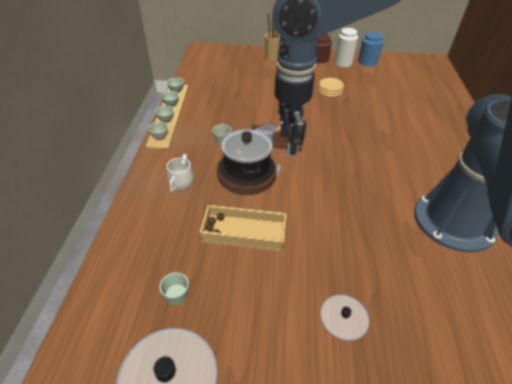

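The final views show four balls in the pot under the seated lid and four in the box. The scoop is flat in its tray at the starting pixels. The cups at (165,140) and (381,146) and the pitcher at (295,113) are unmoved. Handing in.

```bash
python3 -c "
from station import manip
print(manip.sign_off())"
```

```text
the job is handed in; nothing more can be done
None
```

The job is done and handed in at about 41 s of the 72 s. I scooped four tea balls, tipped them into the pot using only the scoop, laid the scoop back in its tray and set the middle-sized glass lid on the pot.

**Final checks:**
- **Balls:** four show through the glass in the pot, four are in the box, and none is visible anywhere else.
- **Scoop:** it lies flat in the tray, within about a pixel of where it started.
- **Lid:** it sits level and within about 1 mm of centre. The load came off at exactly the expected height.
- **Bystanders:** the cups and pitcher appear at the same pixels as at the start.

**What failed or disagreed on the way:**
- **First grasp missed:** the real fingertips sit about 33–37 mm behind the reported TCP. The fingers first closed above the scoop's handle without touching it, so I worked from the pictures after that.
- **Side camera:** its heights read about 7–9 mm low against the other cameras and the listed sizes, so I relied on the top and wrist views.
- **Contact forces:** the fingertips briefly touched the box's near wall at about 6.5 N. Pushing the scoop's lip straight against the pot wall reached about 30 N and did not tip it, so I tipped it with an arc motion instead.

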